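# Index the dividing head to its third stop and hold it

## Task

Pry up the blue cover of the indexing head with the blade of the orange tool, without touching the cover with the gripper or arm while it is still closed or being pried up, until it is fully open, and lay the tool back down on the bench. Then grip the black index knob and turn it clockwise to the third click counted from its end stop (the red mark), never on to the fourth, and finish while still holding the knob there in the gripper. Leave the other things on the bench where they are.

Things in the scene. Friction and masses are not known exactly. Their poses are not given: they have to be found in the camera images.
- head: green indexing head fixed to the bench, 130 mm (its x) x 150 mm (its y), top face 45 mm high; origin at the centre of its underside; x points to its back, away from the robot, where the cover's hinge is. A toothed gear blank (70 mm high, turns with the knob) sticks out of its -y side to 113 mm from the middle; a bolted foot, 18 mm high, at its +y side to 103 mm
- notch (a point): mouth centre of the black prying notch in the middle of the head's front (-x) upper edge, on the front face at x = -65 mm, 40 mm high; axes as the head's. The notch is 60 mm wide, 35 to 45 mm high, open to the front and 20 mm deep (to x = -45 mm); the shut cover's front wall roofs it at x = -58 to -62 mm, and behind that wall the cover is hollow
- cover (a joint): opening of the blue dust cover in rad: 0 shut, 2.4 fully open. An upside-down tray over the knob: 122 mm front to back, 130 mm wide, 48 mm high, walls 4 mm, about 0.2 kg. No latch; its front edge lifts with 1 to 2 N. Let go below about 1.1 rad (60 degrees) it falls shut; beyond, it falls on slowly by itself to 2.4 and stays
- cover_edge (a point): middle of the lower edge of the cover's front wall, mid-thickness; shut, it is 45.5 mm high, at x = -60 mm in the head's frame, over the prying notch. It swings up on a circle of 120 mm about point cover_hinge. Past the tipping point the wall rests nearly flat on the blade and friction can drag the cover back as the blade is drawn out: lower the blade off it first
- cover_hinge (a point): centre of the cover's hinge line, which runs along the head's y axis; 45.5 mm high, at x = +60 mm in the head's frame
- blade: prying tool 165 mm long lying on the bench: orange block handle 95 mm long, 22 mm wide, 30 mm high, and a flat steel blade 70 mm long, 18 mm wide, 3 mm thick, sticking straight out at mid-height; 0.13 kg. Origin on the underside; x along the tool to the tip (handle x -75 to +20 mm, blade to +90 mm), z up
- blade_grip (a point): inside the handle, 15 mm above the tool's underside and 100 mm behind the blade's tip: near the centre of mass, where to grip across the 22 mm
- blade_tip (a point): middle of the blade's front end, at mid-thickness
- knob (a joint): turn of the black index knob in rad, growing clockwise seen from above. 0 = end stop (white pointer at the red bar mark). It clicks into a stop every 20 degrees (0.349), six clicks in all (black dots); third click = 1.047. It starts at the end stop or the first click. A detent resists with at most 0.1 N m, then pulls into the next stop
- knob_grip (a point): on the knob's vertical axis, in the middle of the head, 76 mm high. The knob is a disc 60 mm across (its top 54 mm high) carrying an upright bar 52 mm long, 14 mm thick, from 54 to 84 mm high: pinch it across the 14 mm. The point's x axis runs along the bar, away from the pointer end. Free space around it once the cover is open
- knob_pointer (a point): white-marked end of the knob's bar, 26 mm from the axis, 76 mm high. At joint value 0 it points to the head's front (-x); at the third click, 60 degrees further clockwise seen from above
- spanner_a: steel combination spanner 200 mm long, 8 mm thick, lying on the bench; origin under its middle. Bystander
- spanner_b: steel combination spanner 160 mm long, 8 mm thick, lying on the bench; origin under its middle. Bystander
- bush: brass bush, a ring 44 mm across and 30 mm high; origin at the centre of its underside. Bystander
- oil_can: yellow bottle with red cap, 64 mm across and 150 mm high, standing; origin at the centre of its underside. Bystander
- flange: round steel flange 84 mm across with a central boss, 35 mm high; origin at the centre of its underside. Bystander
- bolt_tray: red open tray 120 x 160 mm, 35 mm high; origin at the centre of its underside. Bystander
- vee_block: dark steel vee block 60 x 50 x 38 mm; origin at the centre of its underside. Bystander
Things that resemble listed ones, but are neither listed nor needed, are in the scene too. What is shaped like the head but turquoise is not meant. Several things have the shape of the blade; the one meant has the colours described above.

How it is judged:
On the way, in this order (a step that is already met when the one before it is completed fails the run):
1. the cover is being raised with the blade (value of joint cover above 0.2 rad and contact force between blade and cover above 0.1 N), for 0.05 s.
2. the cover is past its tipping point and goes on to open (value of joint cover above 1.4 rad), for 0.1 s.
3. the tool lies on the bench, let go (height (world z) of blade_grip below 0.022 m and height (world z) of blade_tip below 0.03 m and contact force between the fingers and blade below 0.2 N), for 0.2 s.
4. the knob is gripped (contact force between the fingers and knob above 2 N), for 0.2 s.
At the end, for the whole second after the job is handed in: The gripper's fingers still hold the knob (more than 2 N), which rests within 0.1 rad of the third stop; the cover is fully open (over 2.25 rad) and the tool lies at rest on the bench, let go (all of step 3 and value of joint knob between 0.947 and 1.147 rad and velocity of joint knob between -0.1 and 0.1 rad/s and contact force between the fingers and knob above 2 N and value of joint cover above 2.25 rad and linear speed of blade below 0.02 m/s); the arm keeps its last pose, push and grip.
It fails at once if the gripper or arm touches the cover before it is pried up past 1.2 rad (value of joint cover below 1.2 rad and contact force between any of the fingers, the arm and cover above 0.5 N).
It fails at once if the knob is turned on past the third stop, over halfway to the fourth (value of joint knob above 1.23 rad).
It fails at once if another thing on the bench is moved more than 30 mm (distance of any of spanner_a, spanner_b, bush, oil_can, flange, bolt_tray, vee_block from where it was at the start of the episode above 0.03 m).
It also fails if it takes over 67 s, if anything falls off the work surface, if the arm or the gripper's body presses on something with over 40 N, if the wrist force passes 120 N, or if a joint passes its speed limit or range.

## Robot

A 6-joint arm with a two-finger parallel gripper is mounted at the origin on the work surface. World frame = base frame: x ahead of the robot, y to its left, z up, the work surface at z = 0. Lengths are in m, angles in rad, forces in N, time in s.
With the tool pointing down it reaches from about 0.3 to 0.875 m from the base axis. Payload 6.4 kg.
Tool frame: the origin (TCP) lies at the very end of the fingers, on their centre line; the grasp point (between the pads) lies 19 mm behind it (ctrl.tcp_to_grasp is the distance from the TCP to the grasp point, in m); z points along the fingers, y is the direction in which the jaws open and shut (so a half turn about z gives the same grasp; the last joint's range is limited). The gripper opens to 85 mm and grips with 20 to 120 N. Pads are 22 mm wide; open, the fingers measure 114 mm over their backs; the gripper's body (76 mm by 85 mm) begins 54 mm behind the grasp point. The pads swing forward as they close: fully open they stand 13 mm farther back than shut.
Start: joints at [1.007, 0.181, 1.607, -0, 1.354, -0.206], TCP at [0.201, 0.539, 0.197] pointing down, gripper open.
Joint ranges: [-2.99, 2.99], [-0.89, 2.07], [0.3, 2.58], [-1.14, 4.28], [0, 2.63], [-3.12, 3.12]. Speed limits (rad/s): [2.57, 2.57, 3.01, 3.14, 3.14, 3.14].

## Interface

Orientations are given as a unit quaternion [w, x, y, z].
In Python, from bench import ctrl gives the robot as it stands. The module is installed in compiled form; this text tells all that it offers.
- The arm moves only by the tool drive_tool, never from a script. Its argument "deltas" is a list of rows, each an object with "slide": the shift along the tool's x, y, z as a fraction of full scale, a list of three; "delta_rot": the turn, a rotation vector about the tool's x, y, z as a fraction of full scale, a list of three; "hand": the opening, from 0 (shut) to 1 (fully open). In form: [{"slide": [tx, ty, tz], "delta_rot": [wx, wy, wz], "hand": hand}, ...]. A call has exactly 5 rows; each row shifts and turns the commanded pose from where the row before left it, along the tool's axes as they then stand; what a row does not reach is not made up. Full scale, the value 1, is 50 mm for a shift and 180 degrees for a turn. A row lasts 1/8 s, in which the tool goes at most 62.5 mm and 10.7 degrees, less where a joint would pass 70% of its speed; a pose out of reach is approached as far as the arm can. A call with a number of a shift or a turn outside -1 to 1 is refused whole. A call with a gripper value outside its range is refused whole. The fingers move at their own pace and stop on an object; the grip force is fixed at half the most. Time passes only in rows, so rows that do not move let the fingers close, or fill a call up. It gives the time, the measured TCP pose, the force and the opening at its end, in the units of the state.
- ctrl.get_obs(): the state, without advancing time (a new reading comes with each control period).
- ctrl.camera(name): name is "side" or "top"; returns a dict with "frame" (480x640x3 uint8, red, green, blue), "mtx" (3x3 intrinsics, pixels), "R" (3x3) and "t" (3): a world point X has camera coordinates R X + t. Camera axes: x right, y down, z forward; pixel columns grow to the right and rows downward; lengths in m; the calibration is good to about 2 mm. A picture is of the moment at which its call begins. There is no depth.
- ctrl.hand_in(): hands the job in, once; it reports no verdict.
The state is a dict: "time_s": time; "q": joint angles; "dq": joint speeds; "joint_efforts": joint torques, N m; "eef_pos": TCP position; "eef_rot": TCP orientation; "wrist_force": force on the tool from outside, world axes, zero at the start; "torque": the same for the moment, N m; "opening": opening from 0.0 (shut) to 1.0 (fully open).
Only numpy, scipy, OpenCV 4.12 (cv2) and the standard library are available. Lean on these libraries where they do the work, as an engineer would, in place of code of your own. Each camera call takes 0.05 s, during which the arm holds its last target.

## Working session

There is one attempt and no reset: what is moved stays moved. The work goes in short steps, Python scripts to look and compute and a tool call to move; the robot and the scene stay as the last step left them, time stands still between calls to the robot, and variables do not carry over. Pictures are saved under pics/ and viewed, and the job is handed in when it is done.

Besides the shell and the picture viewer there is one more tool, called after "Call:" by a JSON object that holds its "fn" and its "kwargs", one argument or row to a line. drive_tool: Moves the arm, as the interface text tells. Its arguments: {"type":"object","properties":{"deltas":{"type":"array","items":{"type":"object","properties":{"slide":{"type":"array","items":{"type":"number"}},"delta_rot":{"type":"array","items":{"type":"number"}},"hand":{"type":"number"}}}}},"required":["deltas"]}

```bash
mkdir -p pics; python3 - <<'E'
from bench import ctrl
import cv2,numpy as np
o=ctrl.get_obs(); print({k:np.round(v,3) for k,v in o.items()}, ctrl.tcp_to_grasp)
for n in("side","top"):
    c=ctrl.camera(n); cv2.imwrite(f"pics/{n}0.png",c["frame"][:,:,::-1]); np.savez(f"{n}0.npz",**c)
    print(n,c["mtx"].round(1).tolist(),c["R"].round(3).tolist(),c["t"].round(3).tolist())
E
```

```text
{'time_s': np.float64(0.0), 'q': array([ 1.007,  0.182,  1.608, -0.   ,  1.354, -0.206]), 'dq': array([-0.001, -0.001,  0.   , -0.001, -0.002,  0.002]), 'joint_efforts': array([ 1.0000e-03, -4.4487e+01, -3.5134e+01, -0.0000e+00,  9.0000e-03,
        0.0000e+00]), 'eef_pos': array([0.201, 0.538, 0.197]), 'eef_rot': array([-0.   ,  0.178,  0.984, -0.001]), 'wrist_force': array([0.262, 0.16 , 0.634]), 'torque': array([-0.02 ,  0.022,  0.044]), 'opening': np.float64(0.998)} 0.0187
side [[509.8, 0.0, 327.1], [0.0, 509.8, 242.4], [0.0, 0.0, 1.0]] [[0.918, -0.397, 0.018], [-0.281, -0.68, -0.677], [0.281, 0.616, -0.736]] [-0.393, 0.277, 1.098]
top [[491.6, 0.0, 321.4], [0.0, 491.6, 234.3], [0.0, 0.0, 1.0]] [[0.022, -1.0, 0.003], [-0.997, -0.022, -0.079], [0.079, -0.001, -0.997]] [0.1, 0.497, 1.465]
```

View pics/top0.png

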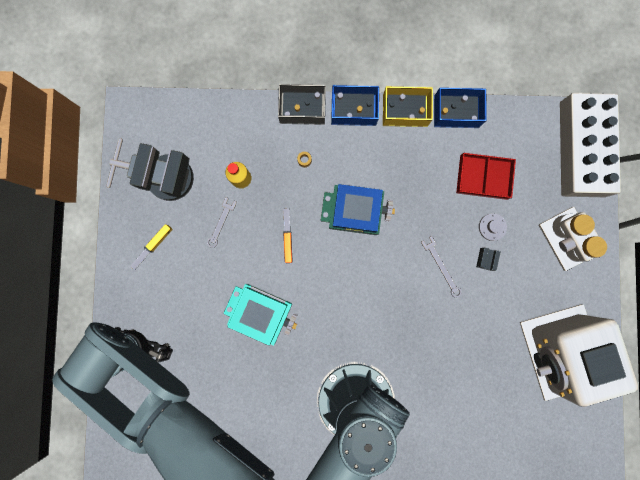

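View pics/side0.png

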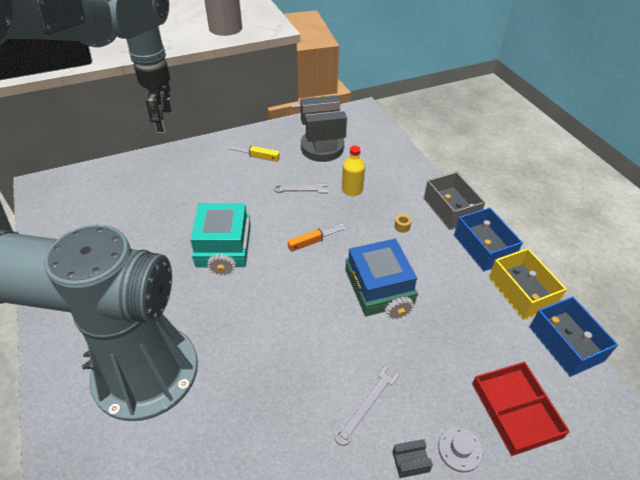

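The top view shows three tool/head candidates.
- **Tools:** there is an orange-handled one at (288,235) and a yellow-handled one at (155,245). The orange one fits.
- **Heads:** there is a green one with a blue cover at (358,209) and a turquoise one at (260,315). The green one is meant.

I'll confirm both in enlarged crops and measure.

```bash
cat > h.py <<'E'
import cv2,numpy as np
def proj(c,X):
    p=c["R"]@np.asarray(X,float)+c["t"]; p=c["mtx"]@p; return p[:2]/p[2]
def ray(c,uv,z):
    d=c["R"].T@np.linalg.solve(c["mtx"],[uv[0],uv[1],1.]); o=-c["R"].T@c["t"]
    return o+d*(z-o[2])/d[2]
def tri(c1,p1,c2,p2):
    A=[];
    P=[np.asarray(c["mtx"])@np.c_[c["R"],c["t"]] for c in(c1,c2)]
    X=cv2.triangulatePoints(P[0],P[1],np.array(p1,float).reshape(2,1),np.array(p2,float).reshape(2,1)); return (X[:3]/X[3]).ravel()
def mask(f,lo,hi):
    h=cv2.cvtColor(np.ascontiguousarray(f),cv2.COLOR_RGB2HSV); return cv2.inRange(h,np.array(lo),np.array(hi))
E
python3 - <<'E'
from h import *
T=np.load("top0.npz");S=np.load("side0.npz")
a=cv2.resize(T["frame"][170:280,260:410],None,fx=5,fy=5,interpolation=cv2.INTER_CUBIC)
cv2.imwrite("pics/cropT.png",a[:,:,::-1])
b=cv2.resize(S["frame"][210:330,280:430],None,fx=5,fy=5,interpolation=cv2.INTER_CUBIC)
cv2.imwrite("pics/cropS.png",b[:,:,::-1])
for n,c in(("T",T),("S",S)):
  for nm,lo,hi in(("orange",(8,150,120),(20,255,255)),("blue",(105,120,60),(125,255,255))):
    m=mask(c["frame"],lo,hi)
    k,l,st,ce=cv2.connectedComponentsWithStats(m)
    for i in range(1,k):
      if st[i,4]>60:
        cn=cv2.findContours((l==i).astype(np.uint8),0,2)[0]; r=cv2.minAreaRect(max(cn,key=len))
        print(n,nm,st[i],ce[i].round(1),np.round(cv2.boxPoints(r),1).tolist())
E
```

```text
T blue [331  85  48  40 867] [355.3 104.6] [[331.0, 85.0], [378.0, 85.0], [378.0, 124.0], [331.0, 124.0]]
T blue [434  88  52  39 827] [460.6 107.3] [[434.0, 88.0], [485.0, 88.0], [485.0, 126.0], [434.0, 126.0]]
T blue [ 333  184   50   48 1213] [357.3 207.6] [[332.29998779296875, 225.39999389648438], [337.79998779296875, 183.6999969482422], [382.3999938964844, 189.5], [376.8999938964844, 231.1999969482422]]
S orange [396 216  14  15 142] [402.3 223.2] [[396.0, 216.0], [409.0, 216.0], [409.0, 230.0], [396.0, 230.0]]
S orange [288 230  34  21 370] [304.6 239.7] [[286.6000061035156, 240.3000030517578], [318.5, 228.6999969482422], [322.29998779296875, 239.3000030517578], [290.3999938964844, 250.89999389648438]]
S blue [ 455  208   68   63 1932] [485.1 236.9] [[447.0, 226.8000030517578], [483.79998779296875, 196.1999969482422], [523.9000244140625, 244.3000030517578], [487.1000061035156, 274.8999938964844]]
S blue [ 349  239   68   62 2045] [381.8 271.5] [[346.5, 248.89999389648438], [405.29998779296875, 234.1999969482422], [418.70001220703125, 287.79998779296875], [359.8999938964844, 302.5]]
S blue [ 530  297   88   79 2932] [571.4 335.7] [[524.9000244140625, 321.3999938964844], [568.9000244140625, 285.29998779296875], [619.7999877929688, 347.20001220703125], [575.7999877929688, 383.29998779296875]]
```

View pics/cropT.png

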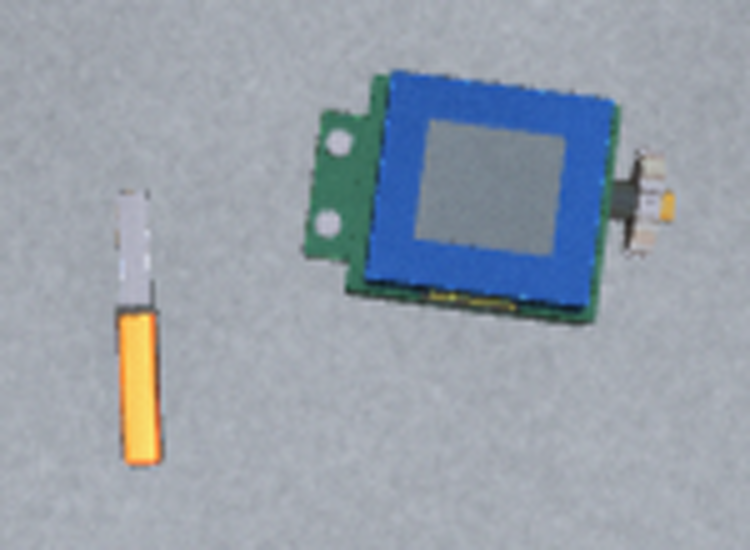

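View pics/cropS.png

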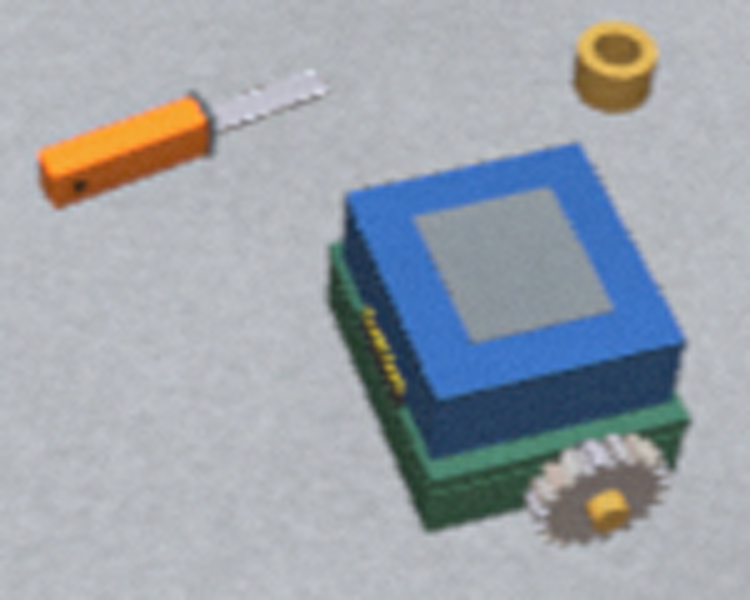

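The crops confirm the orange handle (top crop x 119-161, y 310-466, steel blade tip at (133,190)) and the blue cover on the green head. The notch, with its yellow marks, is at the front, at (472,300) in the crop.

```bash
python3 - <<'E'
from h import *
T=np.load("top0.npz");S=np.load("side0.npz")
g=lambda p:np.array(p)/5+[260-.4,170-.4]
s=lambda p:np.array(p)/5+[280-.4,210-.4]
print("tip",ray(T,g((134,190)),.015),"handle back",ray(T,g((143,465)),.03),"front",ray(T,g((138,309)),.03))
print("side: tip",ray(S,s((320,80)),.015),"handle back",ray(S,s((45,158)),.03))
q=[(391,71),(619,102),(587,307),(366,281)]
P=np.array([ray(T,g(p),.0935) for p in q]); print("cover BL,BR,FR,FL",P.round(4),"c",P.mean(0).round(4))
print("lens",[np.linalg.norm(P[i]-P[(i+1)%4]).round(4) for i in range(4)])
y=(P[0]-P[1]+P[3]-P[2])[:2]; print("yaw from y",np.arctan2(-y[0],y[1])); x=(P[0]-P[3]+P[1]-P[2])[:2]; print("yaw x",np.arctan2(x[1],x[0]))
q2=[(578,145),(684,343),(438,400),(347,192)]
Q=np.array([ray(S,s(p),.0935) for p in q2]); print("side",Q.round(4),Q.mean(0).round(4))
y=(Q[0]-Q[1]+Q[3]-Q[2])[:2]; print("yaw y",np.arctan2(-y[0],y[1])); x=(Q[0]-Q[3]+Q[1]-Q[2])[:2]; print("yaw x",np.arctan2(x[1],x[0]))
# head front lower corners top face 45mm
a=ray(T,g((347,293)),.045);b=ray(T,g((593,324)),.045);print("head front",a,b,np.linalg.norm(a-b),np.arctan2(-(a-b)[0],(a-b)[1]))
print("notch mid yellow", ray(T,g((472,301)),.045))
for p in [(330,245),(432,475)]: print("side head front top",ray(S,s(p),.045))
# gear tip
print("gear axis end",tri(T,g((668,207)),S,s((608,510))))
E
```

```text
tip [0.57434581 0.21887642 0.015     ] handle back [0.40719072 0.20784524 0.03      ] front [0.50053135 0.2134098  0.03      ]
side: tip [0.57302936 0.22246435 0.015     ] handle back [0.41058668 0.21199376 0.03      ]
cover BL,BR,FR,FL [[ 0.6366  0.0666  0.0935]
 [ 0.6215 -0.0656  0.0935]
 [ 0.5022 -0.0486  0.0935]
 [ 0.5143  0.0786  0.0935]] c [0.5687 0.0077 0.0935]
lens [np.float64(0.133), np.float64(0.1206), np.float64(0.1278), np.float64(0.1229)]
yaw from y -0.10475827237924729
yaw x -0.11902839472915845
side [[ 0.6361  0.0649  0.0935]
 [ 0.6216 -0.0631  0.0935]
 [ 0.503  -0.0491  0.0935]
 [ 0.5184  0.08    0.0935]] [0.5698 0.0082 0.0935]
yaw y -0.11596762321911226
yaw x -0.12249598138627356
head front [0.51160194 0.08852031 0.045     ] [ 0.49640224 -0.0579068   0.045     ] 0.14721388867698473 -0.10343337360365926
notch mid yellow [0.50849753 0.01416973 0.045     ]
side head front top [0.51628014 0.08978602 0.045     ]
side head front top [ 0.50109206 -0.05501841  0.045     ]
gear axis end [ 0.56764297 -0.10204304  0.04262356]
```

```bash
cat >> h.py <<'E'
from scipy.spatial.transform import Rotation as Ro
def plan(ctrl,tgt,yaw,note=""):
    """tgt TCP world; yaw: world angle of (tool y) minus 90deg; prints rot about tool z (units), shift in the post-rotation tool frame (units of 50mm)"""
    o=ctrl.get_obs(); w=o["eef_rot"]; R=Ro.from_quat([w[1],w[2],w[3],w[0]]).as_matrix()
    y=np.array([-np.sin(yaw),np.cos(yaw),0]); z=np.array([0,0,-1.]); x=np.cross(y,z); Rt=np.c_[x,y,z]
    rv=Ro.from_matrix(R.T@Rt).as_rotvec()
    d=np.asarray(tgt)-o["eef_pos"]
    print(note,"t",o["time_s"].round(2),"pos",o["eef_pos"].round(4),"rot units",(rv/np.pi).round(4),"shift post-rot",(Rt.T@d/.05).round(3),"shift now-frame",(R.T@d/.05).round(3),"F",o["wrist_force"].round(1),"open",o["opening"].round(3))
E
python3 -c "
from h import *; from bench import ctrl
plan(ctrl,[.4745,.2125,.12],.0665)"
```

```text
Traceback (most recent call last):
  File "h.py", line 20, in plan
    print(note,"t",o["time_s"].round(2),"pos",o["eef_pos"].round(4),"rot units",(rv/np.pi).round(4),"shift post-rot",(Rt.T@d/.05).round(3),"shift now-frame",(R.T@d/.05).round(3),"F",o["wrist_force"].round(1),"open",o["opening"].round(3))
                   ^^^^^^^^^^^^^^^^^
AttributeError: 'float' object has no attribute 'round'
```

```bash
sed -i 's/o\["time_s"\].round(2)/round(float(o["time_s"]),2)/; s/o\["opening"\].round(3)/round(float(o["opening"]),3)/' h.py
python3 -c "
from h import *; from bench import ctrl
plan(ctrl,[.4745,.2125,.12],.0665)"
```

```text
t 0.1 pos [0.2011 0.5381 0.1967] rot units [-0.0005 -0.0002 -0.1351] shift post-rot [-5.024 -6.861  1.534] shift now-frame [-7.403 -4.182  1.538] F [-0.4  0.3  0. ] open 1.003
```

Call:
{"fn": "drive_tool", "kwargs": {
  "deltas": [
    {"slide":[0,0,0],"delta_rot":[0,0,-0.045],"hand":0.6},
    {"slide":[0,0,0],"delta_rot":[0,0,-0.045],"hand":0.6},
    {"slide":[0,0,0],"delta_rot":[0,0,-0.045],"hand":0.6},
    {"slide":[-0.6,-0.8,0],"delta_rot":[0,0,0],"hand":0.6},
    {"slide":[-0.6,-0.8,0],"delta_rot":[0,0,0],"hand":0.6}
  ]
}}

```text
time_s: 0.72
eef_pos: [0.2666, 0.4618, 0.1969]
eef_rot: [-0.0, -0.034, 0.999, -0.0]
wrist_force: [1.1, 0.5, 0.4]
opening: 0.6
```

Call:
{"fn": "drive_tool", "kwargs": {
  "deltas": [
    {"slide":[-0.6,-0.8,0],"delta_rot":[0,0,0],"hand":0.6},
    {"slide":[-0.6,-0.8,0],"delta_rot":[0,0,0],"hand":0.6},
    {"slide":[-0.6,-0.8,0],"delta_rot":[0,0,0],"hand":0.6},
    {"slide":[-0.6,-0.8,0.2],"delta_rot":[0,0,0],"hand":0.6},
    {"slide":[-0.6,-0.8,0.3],"delta_rot":[0,0,0],"hand":0.6}
  ]
}}

```text
time_s: 1.35
eef_pos: [0.4306, 0.2719, 0.1725]
eef_rot: [0.0, -0.033, 0.999, 0.0]
wrist_force: [0.9, 1.1, -1.1]
opening: 0.604
```

```bash
python3 -c "
from h import *; from bench import ctrl
plan(ctrl,[.4745,.2125,.06],.0665)"
```

```text
t 1.35 pos [0.4306 0.2719 0.1725] rot units [ 0.0001  0.0003 -0.0001] shift post-rot [-0.798 -1.243  2.25 ] shift now-frame [-0.796 -1.244  2.25 ] F [ 0.9  1.1 -1.1] open 0.604
```

Call:
{"fn": "drive_tool", "kwargs": {
  "deltas": [
    {"slide":[-0.4,-0.6,0.5],"delta_rot":[0,0,0],"hand":0.6},
    {"slide":[-0.4,-0.64,0.8],"delta_rot":[0,0,0],"hand":0.6},
    {"slide":[0,0,0.8],"delta_rot":[0,0,0],"hand":0.6},
    {"slide":[0,0,0.15],"delta_rot":[0,0,0],"hand":0.6},
    {"slide":[0,0,0],"delta_rot":[0,0,0],"hand":0.6}
  ]
}}

```text
time_s: 1.98
eef_pos: [0.4733, 0.2142, 0.0602]
eef_rot: [-0.0, -0.033, 0.999, -0.0]
wrist_force: [0.1, -0.4, 0.6]
opening: 0.601
```

```bash
python3 - <<'E'
from h import *; from bench import ctrl
plan(ctrl,[.4745,.2125,.003],.0665)
a=[]
for n,(x,y) in (("top",(220,180)),("side",(230,150))):
    c=ctrl.camera(n); a.append(cv2.resize(c["frame"][y:y+130,x:x+130],None,fx=3,fy=3,interpolation=2))
cv2.imwrite("pics/g1.png",np.hstack(a)[:,:,::-1])
E
```

```text
t 1.98 pos [0.4733 0.2142 0.0602] rot units [-0.     -0.0002  0.0001] shift post-rot [-0.023 -0.036  1.144] shift now-frame [-0.023 -0.036  1.144] F [ 0.1 -0.4  0.6] open 0.601
```

View pics/g1.png

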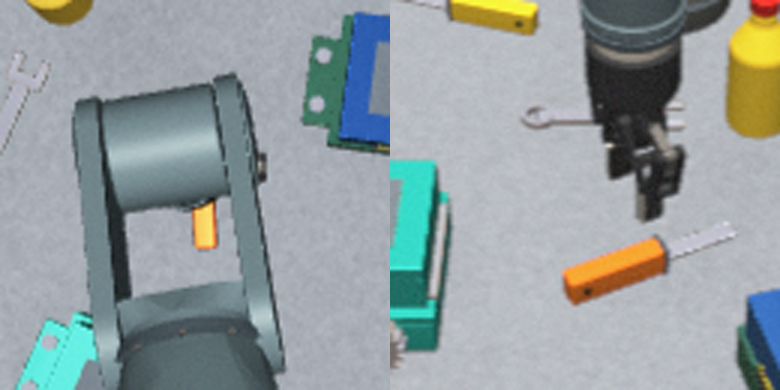

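Side view: the fingers at (640,190) in the picture hang above the front half of the orange handle, straddling it. I'll descend and grip.

Call:
{"fn": "drive_tool", "kwargs": {
  "deltas": [
    {"slide":[-0.02,-0.04,0.5],"delta_rot":[0,0,0],"hand":0.6},
    {"slide":[0,0,0.45],"delta_rot":[0,0,0],"hand":0.6},
    {"slide":[0,0,0.2],"delta_rot":[0,0,0],"hand":0.6},
    {"slide":[0,0,0],"delta_rot":[0,0,0],"hand":0},
    {"slide":[0,0,0],"delta_rot":[0,0,0],"hand":0}
  ]
}}

```text
time_s: 2.7
eef_pos: [0.4756, 0.2123, 0.0037]
eef_rot: [0.001, -0.033, 0.999, 0.0]
wrist_force: [0.4, -0.1, -0.5]
opening: 0.178
```

Call:
{"fn": "drive_tool", "kwargs": {
  "deltas": [
    {"slide":[0,0,0],"delta_rot":[0,0,0],"hand":0},
    {"slide":[0,0,0],"delta_rot":[0,0,0],"hand":0},
    {"slide":[0,0,0],"delta_rot":[0,0,0],"hand":0},
    {"slide":[0,0,-0.5],"delta_rot":[0,0,0],"hand":0},
    {"slide":[0,0,-1],"delta_rot":[0,0,0],"hand":0}
  ]
}}

```text
time_s: 3.32
eef_pos: [0.4724, 0.2115, 0.0763]
eef_rot: [-0.003, -0.033, 0.999, -0.0]
wrist_force: [0.7, -0.9, 0.5]
opening: 0.001
```

```bash
python3 - <<'E'
from h import *; from bench import ctrl
plan(ctrl,[.4745,.2125,.003],.0665)
a=[]
for n,(x,y) in (("top",(220,150)),("side",(250,150))):
    c=ctrl.camera(n); np.savez(f"{n}1.npz",**c);a.append(cv2.resize(c["frame"][y:y+130,x:x+130],None,fx=3,fy=3,interpolation=2))
cv2.imwrite("pics/g2.png",np.hstack(a)[:,:,::-1])
E
```

```text
t 3.33 pos [0.4724 0.2115 0.0763] rot units [-0.0002 -0.0017 -0.0001] shift post-rot [-0.042  0.018  1.466] shift now-frame [-0.05   0.019  1.465] F [ 0.7 -0.9  0.5] open 0.001
```

View pics/g2.png

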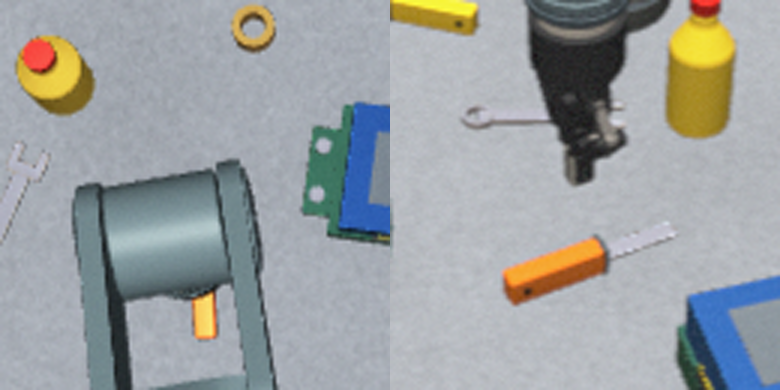

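```bash
python3 - <<'E'
from h import *; from bench import ctrl
S=np.load("side1.npz");T=np.load("top1.npz"); o=ctrl.get_obs()
p=proj(S,o["eef_pos"]);print("tcp proj side",p,"obs fingertip approx",(250+(578-390)/3,150+180/3))
print(proj(S,[.4745,.2125,.015]),"grip pt; tip",proj(S,[.574,.2195,.015]))
a=cv2.resize(S["frame"][170:270,260:360],None,fx=6,fy=6,interpolation=2)
for X,c in((o["eef_pos"],(0,0,255)),([.4745,.2125,.03],(0,255,0)),([.4072,.2078,.03],(0,255,0)),([.574,.219,.015],(0,255,0))):
    u=(proj(S,X)-[260,170])*6+3; cv2.circle(a,tuple(int(v) for v in u),5,c[::-1],1)
cv2.imwrite("pics/g3.png",a[:,:,::-1])
E
```

```text
tcp proj side [312.76268562 219.46322141] obs fingertip approx (312.6666666666667, 210.0)
[311.38683943 238.16441443] grip pt; tip [344.38004371 226.22378185]
```

View pics/g3.png

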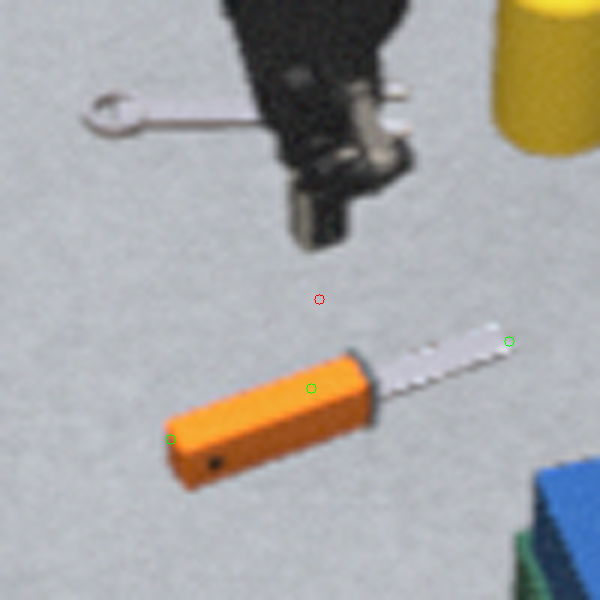

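```bash
python3 - <<'E'
from h import *; from bench import ctrl
o=ctrl.get_obs();print(o["eef_pos"],o["opening"])
S=ctrl.camera("side");T=np.load("top1.npz")
print("g1 tcp proj",proj(S,[.4733,.2142,.0602]),"in picture (3x)",(proj(S,[.4733,.2142,.0602])-[230,150])*3+[390,0])
o=ctrl.get_obs();print(o["eef_pos"],o["opening"],proj(S,o["eef_pos"]))
a=cv2.resize(S["frame"][170:270,260:360],None,fx=6,fy=6,interpolation=2)
cv2.imwrite("pics/g4.png",a[:,:,::-1])
S0=np.load("side0.npz");
print("start tcp proj",proj(S0,[.201,.538,.197]))
a=cv2.resize(S0["frame"][60:160,110:210],None,fx=6,fy=6,interpolation=2)
u=(proj(S0,[.2011,.5381,.1967])-[110,60])*6+3; cv2.circle(a,tuple(int(v) for v in u),5,(255,0,0),1)
cv2.imwrite("pics/g5.png",a[:,:,::-1])
E
```

```text
[0.47878389 0.2128975  0.08280332] 0.0043259360574067806
g1 tcp proj [310.63088107 225.90943946] in picture (3x) [631.89264322 227.72831839]
[0.47724311 0.21252253 0.08051097] -5.387970492657277e-05 [312.26284136 220.35691483]
start tcp proj [168.04263185 136.28772075]
```

View pics/g4.png

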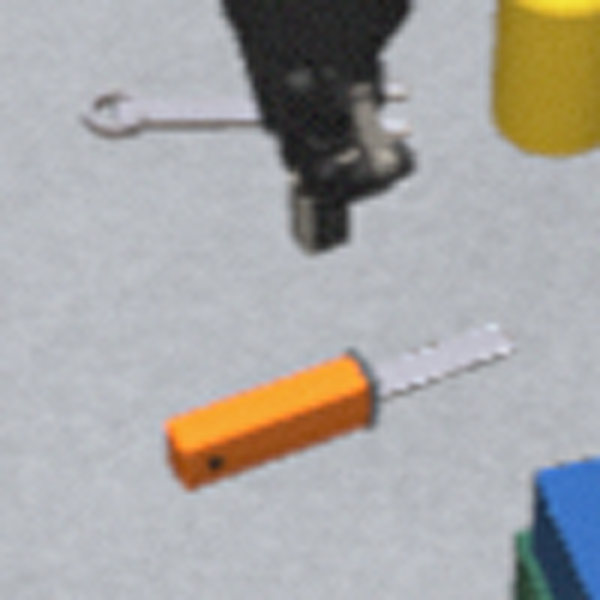

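View pics/g5.png

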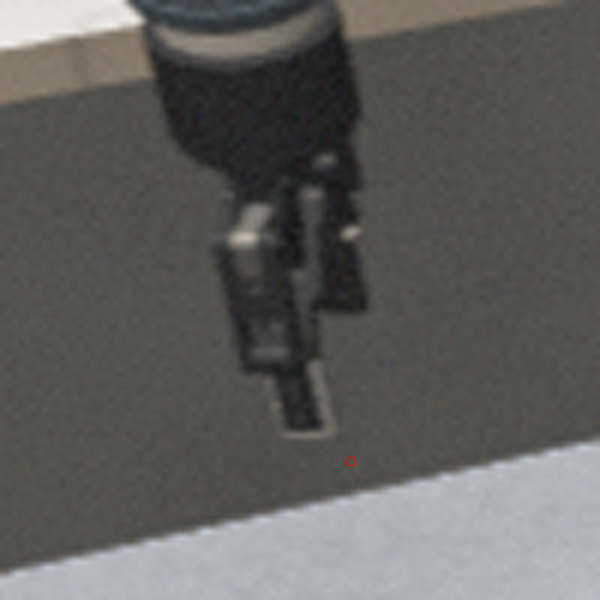

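```bash
python3 - <<'E'
from h import *; from bench import ctrl
S=np.load("side0.npz");T=np.load("top0.npz")
print("base proj",proj(S,[0,0,0]),proj(T,[0,0,0]))
p=np.array([313.3,211.7])
for z in np.arange(.08,.14,.01): print(round(z,2),ray(S,p,z).round(4))
o=ctrl.get_obs(); print(o["eef_pos"],o["q"].round(4),o["eef_rot"].round(4))
# bottle height check, bottle cap top in both views
print("bottle", tri(T,(234.5,168.5),S,(354.5,150)))
E
```

```text
base proj [144.57332274 370.81388044] [354.81768706 401.14884779]
0.08 [0.492  0.2415 0.08  ]
0.09 [0.4881 0.2319 0.09  ]
0.1 [0.4841 0.2223 0.1   ]
0.11 [0.4802 0.2126 0.11  ]
0.12 [0.4763 0.203  0.12  ]
0.13 [0.4724 0.1934 0.13  ]
0.14 [0.4684 0.1838 0.14  ]
[0.47724311 0.21252253 0.08051097] [ 0.1915  0.1999  1.8419 -0.      1.0933 -1.4456] [ 3.200e-03 -3.320e-02  9.994e-01  5.000e-04]
bottle [0.66221963 0.35707589 0.14881065]
```

The reported TCP projects about 9 px below the real fingertips. A ray at the same x,y puts the tips at z≈0.110 against a reported 0.0805, so the fingers end about 29.5 mm above the reported TCP. That's why they closed above the handle, which hasn't moved. I'll retry about 27 mm lower, watching the force.

Call:
{"fn": "drive_tool", "kwargs": {
  "deltas": [
    {"slide":[0,0,0],"delta_rot":[0,0,0],"hand":0.55},
    {"slide":[0.04,0,0],"delta_rot":[0,0,0],"hand":0.55},
    {"slide":[0,0,0.6],"delta_rot":[0,0,0],"hand":0.55},
    {"slide":[0,0,0.8],"delta_rot":[0,0,0],"hand":0.55},
    {"slide":[0,0,0.3],"delta_rot":[0,0,0],"hand":0.55}
  ]
}}

```text
time_s: 4.1
eef_pos: [0.4697, 0.2113, -0.0106]
eef_rot: [-0.003, -0.033, 0.999, -0.0]
wrist_force: [0.4, 0.7, 0.5]
opening: 0.55
```

Call:
{"fn": "drive_tool", "kwargs": {
  "deltas": [
    {"slide":[0,0,0.15],"delta_rot":[0,0,0],"hand":0.55},
    {"slide":[0,0,0.12],"delta_rot":[0,0,0],"hand":0.55},
    {"slide":[0,0,0.08],"delta_rot":[0,0,0],"hand":0.55},
    {"slide":[0,0,0],"delta_rot":[0,0,0],"hand":0.55},
    {"slide":[0,0,0],"delta_rot":[0,0,0],"hand":0.55}
  ]
}}

```text
time_s: 4.72
eef_pos: [0.473, 0.212, -0.0245]
eef_rot: [0.0, -0.033, 0.999, 0.0]
wrist_force: [0.1, 0.3, 0.1]
opening: 0.549
```

```bash
python3 - <<'E'
from h import *; from bench import ctrl
plan(ctrl,[.4745,.2125,-.024],.0665)
S=ctrl.camera("side")
a=cv2.resize(S["frame"][170:270,260:360],None,fx=6,fy=6,interpolation=2)
cv2.imwrite("pics/g6.png",a[:,:,::-1])
E
```

```text
t 4.72 pos [ 0.473   0.212  -0.0245] rot units [ 0.      0.0003 -0.0001] shift post-rot [-0.03   0.008 -0.01 ] shift now-frame [-0.03   0.008 -0.01 ] F [0.1 0.3 0.1] open 0.549
```

View pics/g6.png

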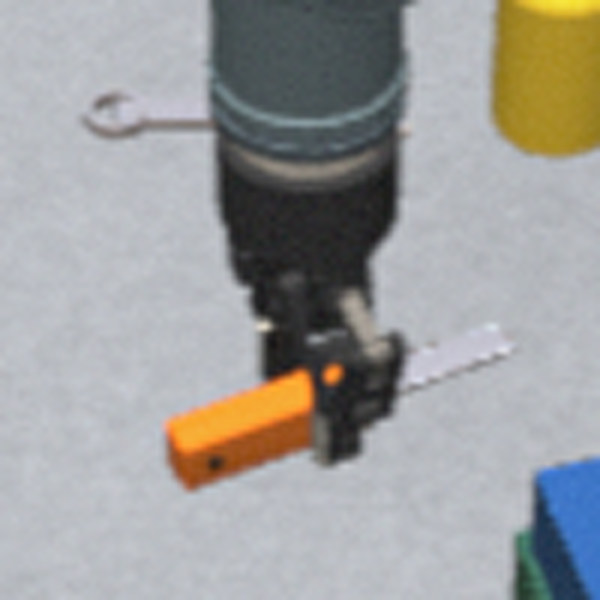

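Call:
{"fn": "drive_tool", "kwargs": {
  "deltas": [
    {"slide":[0,0,0.03],"delta_rot":[0,0,0],"hand":0},
    {"slide":[0,0,0],"delta_rot":[0,0,0],"hand":0},
    {"slide":[0,0,0],"delta_rot":[0,0,0],"hand":0},
    {"slide":[0,0,0],"delta_rot":[0,0,0],"hand":0},
    {"slide":[0,0,0],"delta_rot":[0,0,0],"hand":0}
  ]
}}

```text
time_s: 5.4
eef_pos: [0.473, 0.212, -0.0262]
eef_rot: [0.0, -0.033, 0.999, 0.0]
wrist_force: [-0.3, 0.5, 5.4]
opening: 0.243
```

Call:
{"fn": "drive_tool", "kwargs": {
  "deltas": [
    {"slide":[0,0,-0.3],"delta_rot":[0,0,0],"hand":0},
    {"slide":[0,0,-0.6],"delta_rot":[0,0,0.028],"hand":0},
    {"slide":[0,0,-0.4],"delta_rot":[0,0,0.028],"hand":0},
    {"slide":[0,0,0],"delta_rot":[0,0,0],"hand":0},
    {"slide":[0,0,0],"delta_rot":[0,0,0],"hand":0}
  ]
}}

```text
time_s: 6.02
eef_pos: [0.4718, 0.2116, 0.0379]
eef_rot: [-0.001, 0.054, 0.999, -0.0]
wrist_force: [-0.8, -0.3, -2.1]
opening: 0.248
```

```bash
python3 - <<'E'
from h import *; from bench import ctrl
plan(ctrl,[.381,.029,.03],-.11)
S=ctrl.camera("side");T=ctrl.camera("top")
np.savez("sideL.npz",**S);np.savez("topL.npz",**T)
a=cv2.resize(S["frame"][150:250,260:360],None,fx=4,fy=4,interpolation=2)
b=cv2.resize(T["frame"][170:270,240:340],None,fx=4,fy=4,interpolation=2)
cv2.imwrite("pics/g7.png",np.hstack([a,b])[:,:,::-1])
E
```

```text
t 6.03 pos [0.4718 0.2116 0.0379] rot units [-0.0001 -0.0004  0.0006] shift post-rot [ 1.404 -3.83   0.157] shift now-frame [ 1.412 -3.827  0.161] F [-0.8 -0.3 -2.1] open 0.248
```

View pics/g7.png

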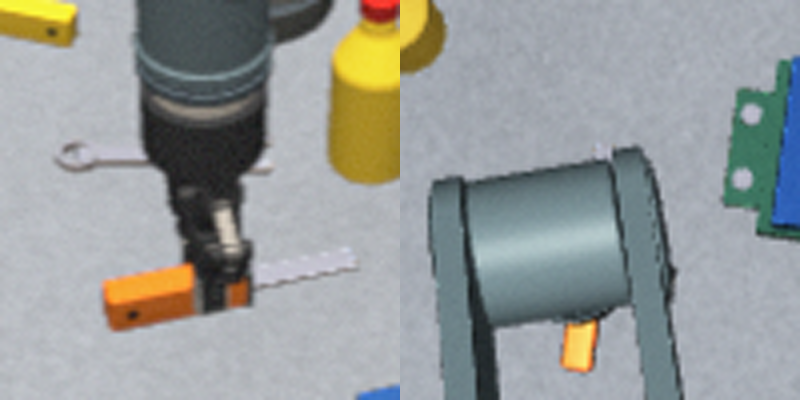

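```bash
python3 - <<'E'
from h import *
S=np.load("sideL.npz");T=np.load("topL.npz")
a=cv2.resize(S["frame"][195:245,280:360],None,fx=9,fy=9,interpolation=2)
b=cv2.resize(T["frame"][195:270,270:310],None,fx=8,fy=8,interpolation=2)
cv2.imwrite("pics/g8.png",a[:,:,::-1]);cv2.imwrite("pics/g9.png",b[:,:,::-1])
R=np.array([np.cos(-.11),np.sin(-.11),0]);g=np.array([.4718,.2116,.079+0.0])
print("predicted tip px side/top",proj(S,g+.1*R),proj(T,g+.1*R), "back top",proj(S,g-.065*R+[0,0,.015]),proj(T,g-.065*R+[0,0,.015]))
E
```

```text
predicted tip px side/top [347.49730046 214.05548426] [291.14867532 205.89328953] back top [285.43413461 222.42114261] [282.94685692 262.03569531]
```

View pics/g8.png

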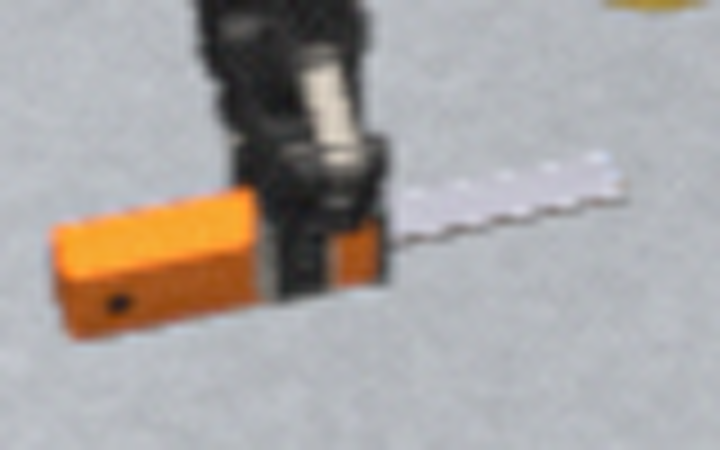

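View pics/g9.png

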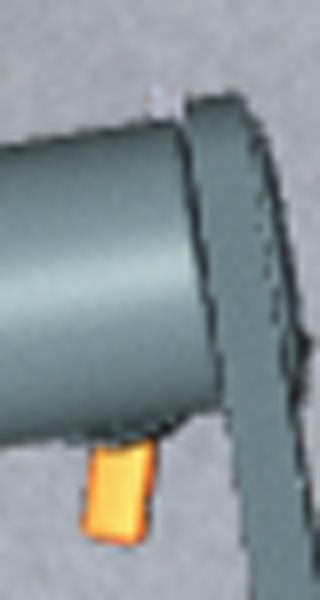

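The tool is held level and straight. The tip is at side px (348.4,213.9) against a predicted (347.5,214.1), so the tip is about 102 mm ahead of the TCP and the handle's mid-height is the reported z + 0.041.

Call:
{"fn": "drive_tool", "kwargs": {
  "deltas": [
    {"slide":[0.5,-0.4,0],"delta_rot":[0,0,0],"hand":0},
    {"slide":[0.5,-0.5,0],"delta_rot":[0,0,0],"hand":0},
    {"slide":[0.4,-0.6,0],"delta_rot":[0,0,0],"hand":0},
    {"slide":[0,-0.7,0],"delta_rot":[0,0,0],"hand":0},
    {"slide":[0,-0.7,0],"delta_rot":[0,0,0],"hand":0}
  ]
}}

```text
time_s: 6.75
eef_pos: [0.3861, 0.0746, 0.0378]
eef_rot: [-0.001, 0.054, 0.999, -0.0]
wrist_force: [-0.0, 0.2, -1.4]
opening: 0.245
```

Call:
{"fn": "drive_tool", "kwargs": {
  "deltas": [
    {"slide":[0,-0.6,0.2],"delta_rot":[0,0,0],"hand":0},
    {"slide":[0,-0.3,0.3],"delta_rot":[0,0,0],"hand":0},
    {"slide":[0,0,0.2],"delta_rot":[0,0,0],"hand":0},
    {"slide":[0,0,0],"delta_rot":[0,0,0],"hand":0},
    {"slide":[0,0,0],"delta_rot":[0,0,0],"hand":0}
  ]
}}

```text
time_s: 7.38
eef_pos: [0.3823, 0.0313, 0.0035]
eef_rot: [-0.0, 0.054, 0.999, 0.0]
wrist_force: [0.8, -0.2, -1.5]
opening: 0.245
```

```bash
python3 - <<'E'
from h import *; from bench import ctrl
plan(ctrl,[.3787,.0291,-.001],-.11)
S=ctrl.camera("side");T=ctrl.camera("top")
np.savez("sideM.npz",**S);np.savez("topM.npz",**T)
a=cv2.resize(S["frame"][220:330,280:400],None,fx=6,fy=6,interpolation=2)
b=cv2.resize(T["frame"][190:290,300:400],None,fx=6,fy=6,interpolation=2)
cv2.imwrite("pics/g10.png",a[:,:,::-1]);cv2.imwrite("pics/g11.png",b[:,:,::-1])
E
```

```text
t 7.38 pos [0.3823 0.0313 0.0035] rot units [ 0.     -0.0001  0.0005] shift post-rot [ 0.067 -0.051  0.091] shift now-frame [ 0.067 -0.051  0.091] F [ 0.8 -0.2 -1.5] open 0.245
```

View pics/g10.png

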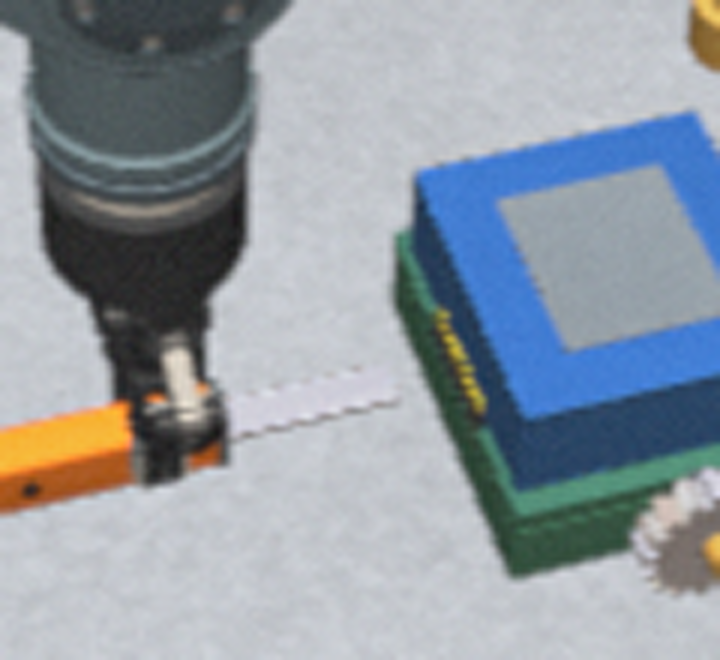

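View pics/g11.png

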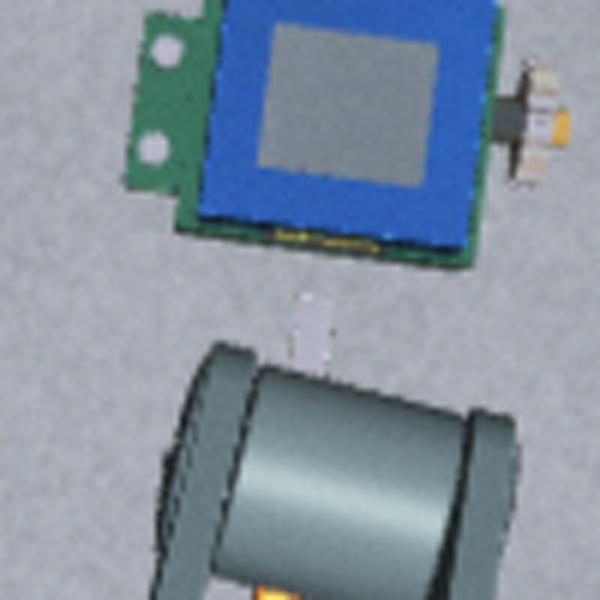

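```bash
python3 - <<'E'
from h import *
S=np.load("sideM.npz");T=np.load("topM.npz")
X=tri(T,(352.1,238.5),S,(344.9,283.6));print("tip tri",X,"reproj",proj(T,X),proj(S,X))
print("ray top z.0445",ray(T,(352.1,238.5),.0445),"side",ray(S,(344.9,283.6),.0445))
d=np.array([np.cos(-.11),np.sin(-.11)]);print("pred tip",np.array([.3823,.0313])+.102*d,.0035+.041)
n=ray(T,np.array((329,240))/6+[299.6,189.6],.045);print("notch mid",n)
# yellow mask ends both views
for c,nm,x0,y0,w,h in((T,"T",330,215,50,25),(S,"S",340,260,40,40)):
    m=mask(c["frame"][y0:y0+h,x0:x0+w],(20,90,80),(35,255,255)); p=np.argwhere(m)[:,::-1]+[x0,y0]; r=cv2.minAreaRect(p.astype(np.float32)); print(nm,len(p),r, [ray(c,q,.045).round(4).tolist() for q in cv2.boxPoints(r)], ray(c,r[0],.04),ray(c,r[0],.045))
H=np.array([.5695,.008]);print("model notch front",H-.065*d)
t=X[:2]-H;print("tip in head",t@d,t@np.array([-d[1],d[0]]))
E
```

```text
tip tri [0.48226155 0.01942736 0.0444315 ] reproj [352.06591828 238.58216598] [345.0028933 283.5922873]
ray top z.0445 [0.48250329 0.01933484 0.0445    ] side [0.48200036 0.01945276 0.0445    ]
pred tip [0.48368352 0.02010261] 0.044500000000000005
notch mid [0.50912277 0.01289257 0.045     ]
T 13 ((354.0384826660156, 229.6923370361328), (16.124515533447266, 0.6201736927032471), 7.125016689300537) [[0.5103, 0.038, 0.045], [0.5122, 0.0378, 0.045], [0.5073, -0.0099, 0.045], [0.5055, -0.0097, 0.045]] [0.50927092 0.01372164 0.04      ] [0.50882112 0.01406086 0.045     ]
S 40 ((356.1810607910156, 279.92242431640625), (17.06983757019043, 2.4948227405548096), 66.80140686035156) [[0.5111, 0.0435, 0.045], [0.5176, 0.0442, 0.045], [0.5117, -0.0052, 0.045], [0.5054, -0.0058, 0.045]] [0.51343346 0.02232538 0.04      ] [0.5114401  0.01885914 0.045     ]
model notch front [0.50489285 0.01513559]
tip in head -0.08796566298899923 0.0017814100982826778
```

The triangulated tip is at (0.4823, 0.0194, 0.0444), within 1.5 mm of the prediction. In the head frame that is x -88 mm, y +2 mm. I'll lower 4.5 mm and slide in.

Call:
{"fn": "drive_tool", "kwargs": {
  "deltas": [
    {"slide":[0,-0.03,0.09],"delta_rot":[0,0,0],"hand":0},
    {"slide":[0,0,0],"delta_rot":[0,0,0],"hand":0},
    {"slide":[-0.3,0,0],"delta_rot":[0,0,0],"hand":0},
    {"slide":[-0.2,0,0],"delta_rot":[0,0,0],"hand":0},
    {"slide":[-0.1,0,0],"delta_rot":[0,0,0],"hand":0}
  ]
}}

```text
time_s: 8.1
eef_pos: [0.4133, 0.0256, -0.0008]
eef_rot: [0.0, 0.055, 0.998, -0.0]
wrist_force: [0.1, 0.4, -1.6]
opening: 0.243
```

Call:
{"fn": "drive_tool", "kwargs": {
  "deltas": [
    {"slide":[-0.08,0,0],"delta_rot":[0,0,0],"hand":0},
    {"slide":[-0.08,0,0],"delta_rot":[0,0,0],"hand":0},
    {"slide":[0,0,0],"delta_rot":[0,0,0],"hand":0},
    {"slide":[0,0,0],"delta_rot":[0,0,0],"hand":0},
    {"slide":[0,0,0],"delta_rot":[0,0,0],"hand":0}
  ]
}}

```text
time_s: 8.72
eef_pos: [0.4196, 0.0251, -0.001]
eef_rot: [-0.0, 0.055, 0.998, 0.0]
wrist_force: [-1.2, 0.1, -1.4]
opening: 0.239
```

```bash
python3 - <<'E'
from h import *; from bench import ctrl
plan(ctrl,[.417,.025,-.001],-.11)
S=ctrl.camera("side");T=ctrl.camera("top")
a=cv2.resize(S["frame"][230:330,290:410],None,fx=5,fy=5,interpolation=2)
cv2.imwrite("pics/g12.png",a[:,:,::-1])
E
```

```text
t 8.72 pos [ 0.4196  0.0251 -0.001 ] rot units [ 0.     -0.0001  0.0001] shift post-rot [ 0.052 -0.007 -0.001] shift now-frame [ 0.052 -0.007 -0.001] F [-1.2  0.1 -1.4] open 0.239
```

View pics/g12.png

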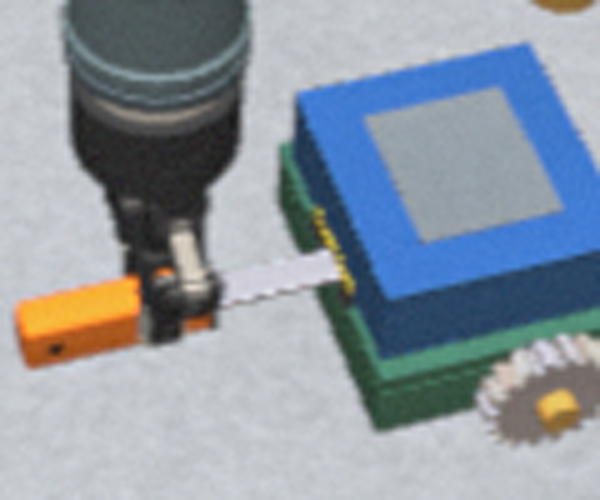

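The side view shows the blade inside the notch (mouth at picture px (340,265)), and the force is small. I'll lift along the arc and check on the way.

Call:
{"fn": "drive_tool", "kwargs": {
  "deltas": [
    {"slide":[0,0,-0.1],"delta_rot":[0,0,0],"hand":0},
    {"slide":[0,0,-0.15],"delta_rot":[0,0,0],"hand":0},
    {"slide":[-0.08,0,-0.2],"delta_rot":[0,0,0],"hand":0},
    {"slide":[-0.08,0,-0.2],"delta_rot":[0,0,0],"hand":0},
    {"slide":[-0.08,0,-0.2],"delta_rot":[0,0,0],"hand":0}
  ]
}}

```text
time_s: 9.45
eef_pos: [0.4323, 0.0236, 0.0424]
eef_rot: [0.0, 0.055, 0.998, -0.0]
wrist_force: [-0.7, -0.0, -3.2]
opening: 0.245
```

```bash
python3 - <<'E'
from h import *; from bench import ctrl
plan(ctrl,[.417,.025,-.001],-.11)
S=ctrl.camera("side");np.savez("sideP.npz",**S)
a=cv2.resize(S["frame"][220:330,290:410],None,fx=5,fy=5,interpolation=2)
cv2.imwrite("pics/g13.png",a[:,:,::-1])
E
```

```text
t 9.45 pos [0.4323 0.0236 0.0424] rot units [-0.      0.0002  0.0001] shift post-rot [ 0.308 -0.006  0.869] shift now-frame [ 0.308 -0.006  0.869] F [-0.7 -0.  -3.2] open 0.245
```

View pics/g13.png

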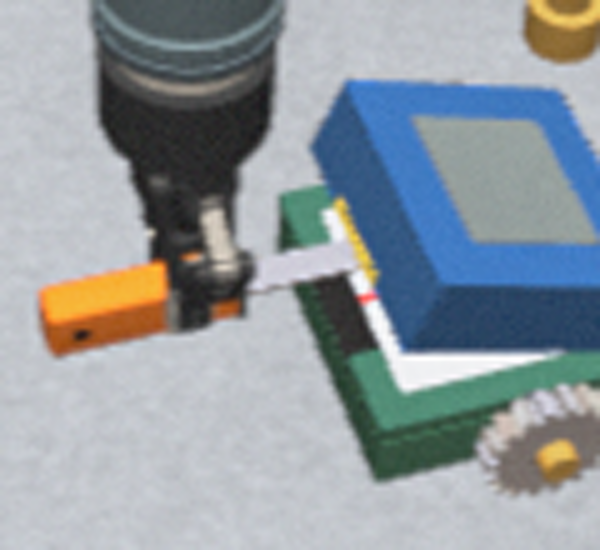

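The cover is rising on the blade (about 0.3 rad). I'll continue along the arc.

Call:
{"fn": "drive_tool", "kwargs": {
  "deltas": [
    {"slide":[-0.1,0,-0.2],"delta_rot":[0,0,0],"hand":0},
    {"slide":[-0.1,0,-0.2],"delta_rot":[0,0,0],"hand":0},
    {"slide":[-0.1,0,-0.18],"delta_rot":[0,0,0],"hand":0},
    {"slide":[-0.15,0,-0.18],"delta_rot":[0,0,0],"hand":0},
    {"slide":[-0.15,0,-0.18],"delta_rot":[0,0,0],"hand":0}
  ]
}}

```text
time_s: 10.12
eef_pos: [0.4623, 0.0203, 0.0891]
eef_rot: [0.0, 0.055, 0.998, -0.0]
wrist_force: [2.2, -0.1, -5.3]
opening: 0.243
```

```bash
python3 - <<'E'
from h import *; from bench import ctrl
plan(ctrl,[.417,.025,-.001],-.11)
S=ctrl.camera("side");np.savez("sideP.npz",**S)
a=cv2.resize(S["frame"][200:310,300:420],None,fx=5,fy=5,interpolation=2)
cv2.imwrite("pics/g14.png",a[:,:,::-1])
E
```

```text
t 10.12 pos [0.4623 0.0203 0.0891] rot units [-0.      0.0001  0.0001] shift post-rot [ 0.91  -0.006  1.802] shift now-frame [ 0.911 -0.006  1.801] F [ 2.2 -0.1 -5.3] open 0.243
```

View pics/g14.png

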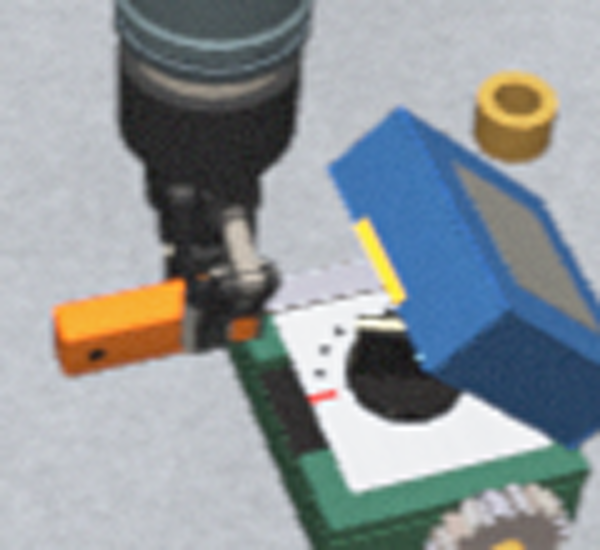

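Call:
{"fn": "drive_tool", "kwargs": {
  "deltas": [
    {"slide":[-0.18,0,-0.15],"delta_rot":[0,0,0],"hand":0},
    {"slide":[-0.18,0,-0.15],"delta_rot":[0,0,0],"hand":0},
    {"slide":[-0.2,0,-0.12],"delta_rot":[0,0,0],"hand":0},
    {"slide":[-0.2,0,-0.1],"delta_rot":[0,0,0],"hand":0},
    {"slide":[-0.2,0,-0.08],"delta_rot":[0,0,0],"hand":0}
  ]
}}

```text
time_s: 10.8
eef_pos: [0.5093, 0.0152, 0.118]
eef_rot: [-0.001, 0.055, 0.998, 0.0]
wrist_force: [3.0, -0.4, -10.1]
opening: 0.246
```

```bash
python3 - <<'E'
from h import *; from bench import ctrl
plan(ctrl,[.417,.025,-.001],-.11)
S=ctrl.camera("side");np.savez("sideP.npz",**S)
a=cv2.resize(S["frame"][180:300,300:430],None,fx=5,fy=5,interpolation=2)
cv2.imwrite("pics/g15.png",a[:,:,::-1])
E
```

```text
t 10.8 pos [0.5093 0.0152 0.118 ] rot units [ 0.     -0.0006  0.0001] shift post-rot [ 1.857 -0.008  2.38 ] shift now-frame [ 1.853 -0.007  2.383] F [  3.   -0.4 -10.1] open 0.246
```

View pics/g15.png

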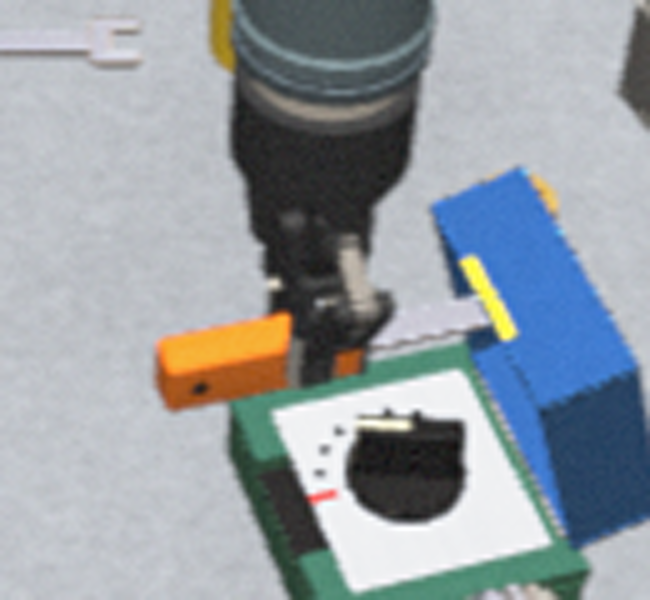

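Call:
{"fn": "drive_tool", "kwargs": {
  "deltas": [
    {"slide":[-0.15,0,-0.06],"delta_rot":[0,0,0],"hand":0},
    {"slide":[-0.15,0,-0.04],"delta_rot":[0,0,0],"hand":0},
    {"slide":[0,0,0],"delta_rot":[0,0,0],"hand":0},
    {"slide":[0,0,0],"delta_rot":[0,0,0],"hand":0},
    {"slide":[0,0,0],"delta_rot":[0,0,0],"hand":0}
  ]
}}

```text
time_s: 11.48
eef_pos: [0.5239, 0.0134, 0.1234]
eef_rot: [-0.0, 0.055, 0.998, -0.0]
wrist_force: [2.0, -1.6, -9.0]
opening: 0.245
```

```bash
python3 - <<'E'
from h import *; from bench import ctrl
plan(ctrl,[.417,.025,-.001],-.11)
S=ctrl.camera("side");np.savez("sideP.npz",**S)
a=cv2.resize(S["frame"][180:300,300:430],None,fx=5,fy=5,interpolation=2)
cv2.imwrite("pics/g16.png",a[:,:,::-1])
E
```

```text
t 11.47 pos [0.5239 0.0134 0.1234] rot units [-0.0001 -0.0001  0.0001] shift post-rot [ 2.151 -0.005  2.488] shift now-frame [ 2.15  -0.004  2.489] F [ 2.  -1.6 -9. ] open 0.245
```

View pics/g16.png

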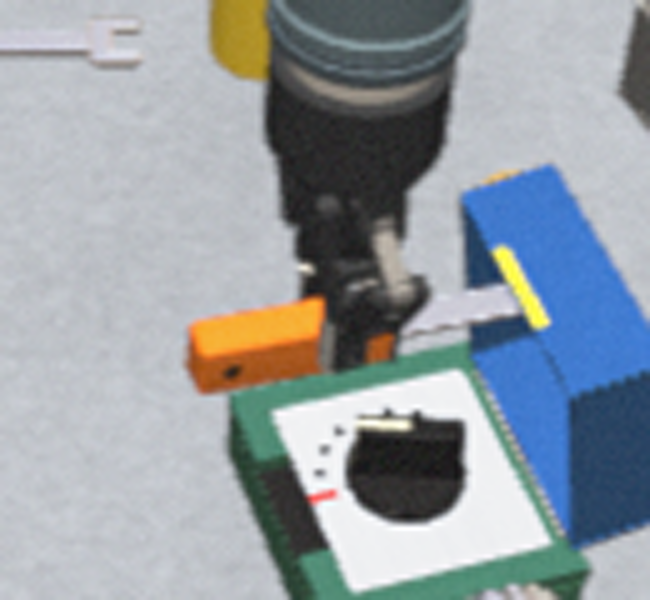

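The cover is near 90° and the blade presses up on the wall (−9 N). I'll lower the blade off it.

Call:
{"fn": "drive_tool", "kwargs": {
  "deltas": [
    {"slide":[0,0,0.1],"delta_rot":[0,0,0],"hand":0},
    {"slide":[0,0,0.15],"delta_rot":[0,0,0],"hand":0},
    {"slide":[0,0,0.2],"delta_rot":[0,0,0],"hand":0},
    {"slide":[0,0,0.2],"delta_rot":[0,0,0],"hand":0},
    {"slide":[0,0,0],"delta_rot":[0,0,0],"hand":0}
  ]
}}

```text
time_s: 12.15
eef_pos: [0.5233, 0.0138, 0.0897]
eef_rot: [-0.001, 0.055, 0.998, 0.0]
wrist_force: [0.8, 0.4, -1.9]
opening: 0.242
```

```bash
python3 - <<'E'
from h import *; from bench import ctrl
plan(ctrl,[.417,.025,-.001],-.11)
S=ctrl.camera("side");np.savez("sideP.npz",**S)
a=cv2.resize(S["frame"][180:300,300:430],None,fx=5,fy=5,interpolation=2)
cv2.imwrite("pics/g17.png",a[:,:,::-1])
E
```

```text
t 12.15 pos [0.5233 0.0138 0.0897] rot units [ 0.0001 -0.0007  0.0001] shift post-rot [ 2.137 -0.01   1.815] shift now-frame [ 2.133 -0.009  1.82 ] F [ 0.8  0.4 -1.9] open 0.242
```

View pics/g17.png

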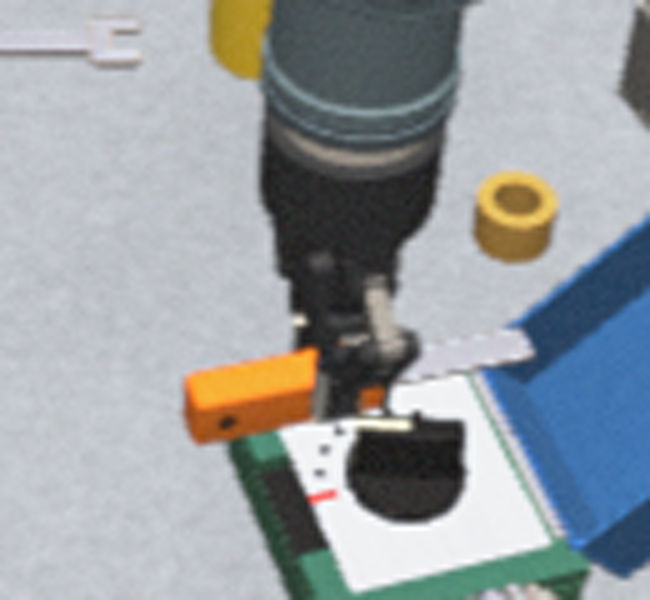

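The cover has swung open: its wall now stands at the right edge of the picture, and its inside is visible at (560,400). I'll retract and return the tool to its original free spot.

Call:
{"fn": "drive_tool", "kwargs": {
  "deltas": [
    {"slide":[0.6,0,0],"delta_rot":[0,0,0],"hand":0},
    {"slide":[0.8,0.3,0],"delta_rot":[0,0,0],"hand":0},
    {"slide":[0.2,0.8,0],"delta_rot":[0,0,0],"hand":0},
    {"slide":[0,0.8,0],"delta_rot":[0,0,0],"hand":0},
    {"slide":[0,0.8,0],"delta_rot":[0,0,0],"hand":0}
  ]
}}

```text
time_s: 12.82
eef_pos: [0.46, 0.1577, 0.0918]
eef_rot: [0.001, 0.055, 0.998, 0.0]
wrist_force: [1.1, -0.7, -1.7]
opening: 0.24
```

Call:
{"fn": "drive_tool", "kwargs": {
  "deltas": [
    {"slide":[0,0.8,0],"delta_rot":[0,0,0],"hand":0},
    {"slide":[0,0.4,0.2],"delta_rot":[0,0,-0.028],"hand":0},
    {"slide":[0,0,0.4],"delta_rot":[0,0,-0.028],"hand":0},
    {"slide":[0,0,0.4],"delta_rot":[0,0,0],"hand":0},
    {"slide":[0,0,0.3],"delta_rot":[0,0,0],"hand":0}
  ]
}}

```text
time_s: 13.45
eef_pos: [0.4661, 0.2162, 0.0255]
eef_rot: [0.0, -0.033, 0.999, 0.0]
wrist_force: [0.5, -0.3, -1.7]
opening: 0.246
```

```bash
python3 - <<'E'
from h import *; from bench import ctrl
plan(ctrl,[.4745,.2125,-.0255],.0665)
S=ctrl.camera("side");T=ctrl.camera("top");np.savez("topQ.npz",**T);np.savez("sideQ.npz",**S)
cv2.imwrite("pics/s18.png",S["frame"][:,:,::-1])
a=cv2.resize(T["frame"][140:260,310:420],None,fx=5,fy=5,interpolation=2)
cv2.imwrite("pics/t18.png",a[:,:,::-1])
E
```

```text
t 13.45 pos [0.4661 0.2162 0.0255] rot units [ 0.  0. -0.] shift post-rot [-0.163 -0.086  1.019] shift now-frame [-0.163 -0.086  1.019] F [ 0.5 -0.3 -1.7] open 0.246
```

View pics/s18.png

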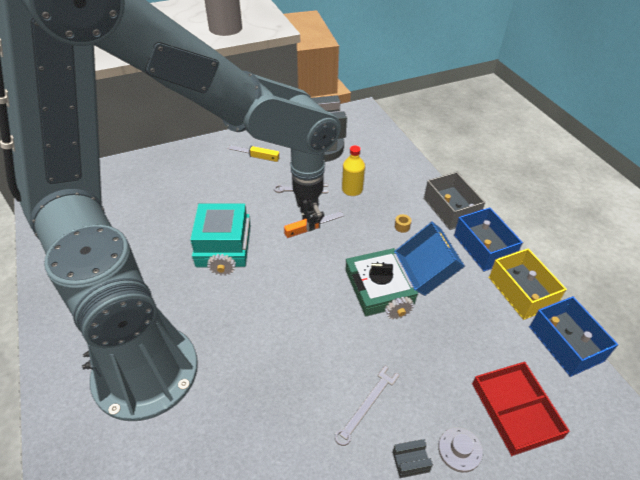

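View pics/t18.png

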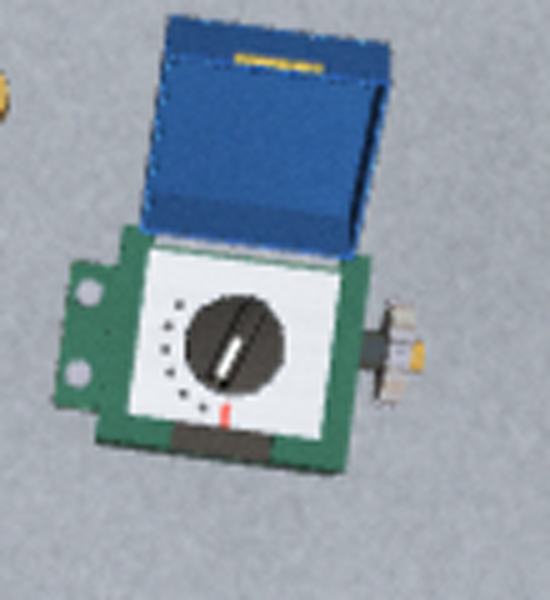

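The top view shows the cover fully back. The pointer's white streak runs (238,340)→(220,375), about 27° from image-down, minus the head's 6° yaw ≈ 20°. The knob is therefore at the first click. Now I'll lay the tool down.

Call:
{"fn": "drive_tool", "kwargs": {
  "deltas": [
    {"slide":[-0.1,-0.05,0.4],"delta_rot":[0,0,0],"hand":0},
    {"slide":[0,0,0.4],"delta_rot":[0,0,0],"hand":0},
    {"slide":[0,0,0.15],"delta_rot":[0,0,0],"hand":0},
    {"slide":[0,0,0.05],"delta_rot":[0,0,0],"hand":0},
    {"slide":[0,0,0],"delta_rot":[0,0,0],"hand":0}
  ]
}}

```text
time_s: 14.18
eef_pos: [0.4718, 0.2141, -0.0233]
eef_rot: [0.001, -0.033, 0.999, 0.0]
wrist_force: [0.6, -0.7, -2.2]
opening: 0.243
```

Call:
{"fn": "drive_tool", "kwargs": {
  "deltas": [
    {"slide":[0,0,0.05],"delta_rot":[0,0,0],"hand":0},
    {"slide":[0,0,0],"delta_rot":[0,0,0],"hand":0},
    {"slide":[0,0,0],"delta_rot":[0,0,0],"hand":0.5},
    {"slide":[0,0,0],"delta_rot":[0,0,0],"hand":0.55},
    {"slide":[0,0,0],"delta_rot":[0,0,0],"hand":0.55}
  ]
}}

```text
time_s: 14.8
eef_pos: [0.4712, 0.2139, -0.0265]
eef_rot: [0.0, -0.033, 0.999, 0.0]
wrist_force: [-0.4, 0.5, -0.4]
opening: 0.549
```

Call:
{"fn": "drive_tool", "kwargs": {
  "deltas": [
    {"slide":[0,0,-0.4],"delta_rot":[0,0,0],"hand":0.55},
    {"slide":[0,0,-0.8],"delta_rot":[0,0,0],"hand":0.6},
    {"slide":[0,0,-0.8],"delta_rot":[0,0,0],"hand":0.6},
    {"slide":[0,0,-0.8],"delta_rot":[0,0,0],"hand":0.6},
    {"slide":[0,0,-0.3],"delta_rot":[0,0,0],"hand":0.6}
  ]
}}

```text
time_s: 15.42
eef_pos: [0.4727, 0.2143, 0.131]
eef_rot: [0.002, -0.033, 0.999, 0.0]
wrist_force: [0.3, 0.2, -0.5]
opening: 0.599
```

```bash
python3 - <<'E'
from h import *; from bench import ctrl
T=np.load("topQ.npz")
g=lambda p:np.array(p)/5+[310-.4,140-.4]
f=T["frame"]
# dark disc at z .054
m=cv2.inRange(cv2.cvtColor(f,cv2.COLOR_RGB2GRAY)[195:222,342:372],0,110)
p=np.argwhere(m)[:,::-1].astype(np.float32)+[342,195]
(c,r)=cv2.minEnclosingCircle(p.astype(np.float32)); print("disc px",c,r,p.mean(0),"world z.054",ray(T,c,.054))
a=ray(T,g((238,340)),.084);b=ray(T,g((220,375)),.084);print("streak",a,b)
v=(b-a)[:2];ang=np.arctan2(v[1],v[0]);print("pointer ang",np.degrees(ang))
# bar long edges: (246,298)->(217,380) ; (268,305)->(228,388)
for q in[((243,300),(216,378)),((266,305),(226,388))]:
    v=(ray(T,g(q[1]),.084)-ray(T,g(q[0]),.084))[:2];print("edge ang",np.degrees(np.arctan2(v[1],v[0])),"mid",ray(T,(g(q[0])+g(q[1]))/2,.084))
hx=np.pi-.11; print("head -x ang",np.degrees(hx),"first click ang",np.degrees(hx)-20)
plan(ctrl,[.57,.008,.15],-.11)
S=ctrl.camera("side")
cv2.imwrite("pics/g19.png",cv2.resize(S["frame"][170:270,260:360],None,fx=5,fy=5,interpolation=2)[:,:,::-1])
cv2.imwrite("pics/t19.png",cv2.resize(f[185:235,325:395],None,fx=10,fy=10,interpolation=2)[:,:,::-1])
E
```

```text
disc px (354.3583984375, 209.56195068359375) 12.240386962890625 [356.36042403 208.16254417] world z.054 [0.5678787  0.01473734 0.054     ]
streak [0.56985569 0.00862377 0.084     ] [0.54918538 0.01872083 0.084     ]
pointer ang 153.96535457275306
edge ang 162.02676403572548 mid [0.57032883 0.01356573 0.084     ]
edge ang 155.42022745722946 mid [0.56616189 0.00392018 0.084     ]
head -x ang 173.69746425356095 first click ang 153.69746425356095
 t 15.43 pos [0.4727 0.2143 0.131 ] rot units [0.0003 0.0013 0.0561] shift post-rot [-2.386 -3.887 -0.379] shift now-frame [-1.669 -4.245 -0.375] F [ 0.3  0.2 -0.5] open 0.599
```

View pics/g19.png

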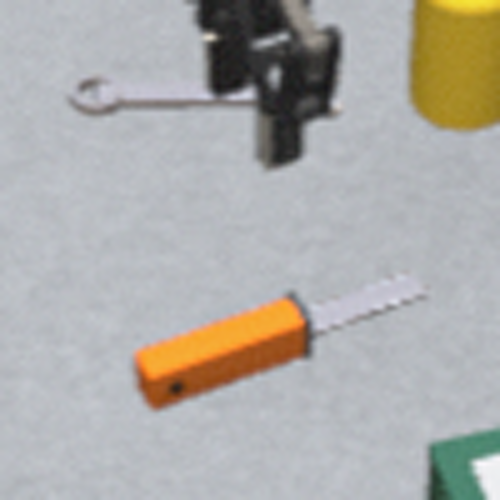

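View pics/t19.png

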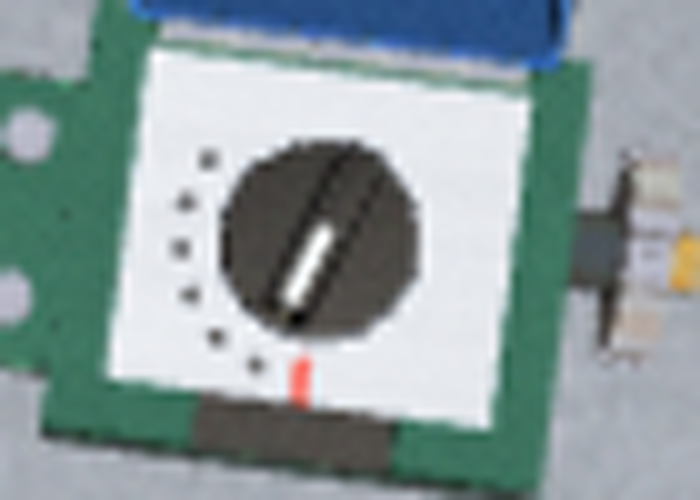

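The side view shows the tool lying flat, let go, with its tip at (420,288). In the top crop the knob centre is at (320,240) and the streak aims at the first dot (255,365), which confirms the first click.

Call:
{"fn": "drive_tool", "kwargs": {
  "deltas": [
    {"slide":[0,0,0],"delta_rot":[0,0,0.056],"hand":0.5},
    {"slide":[0,0,0],"delta_rot":[0,0,0.056],"hand":0.5},
    {"slide":[0,0,0],"delta_rot":[0,0,0.055],"hand":0.5},
    {"slide":[0,0,0],"delta_rot":[0,0,0],"hand":0.5},
    {"slide":[0,0,0],"delta_rot":[0,0,0],"hand":0.5}
  ]
}}

```text
time_s: 16.1
eef_pos: [0.4706, 0.2138, 0.1275]
eef_rot: [-0.001, 0.226, 0.974, -0.0]
wrist_force: [0.1, -1.0, 0.7]
opening: 0.5
```

```bash
python3 - <<'E'
from h import *; from bench import ctrl
T=np.load("topQ.npz"); print("knob c",ray(T,(356.6,208.6),.054),"bar",ray(T,(324.6+31.8,184.6+23.3),.084))
plan(ctrl,[.5705,.008,.1],-.459)
E
```

```text
knob c [0.57089816 0.00814555 0.054     ] bar [0.56892654 0.01093031 0.084     ]
 t 16.1 pos [0.4706 0.2138 0.1275] rot units [-0.0003 -0.0004  0.0013] shift post-rot [-3.614 -2.805  0.549] shift now-frame [-3.604 -2.819  0.548] F [ 0.1 -1.   0.7] open 0.5
```

Call:
{"fn": "drive_tool", "kwargs": {
  "deltas": [
    {"slide":[-0.8,-0.6,0],"delta_rot":[0,0,0],"hand":0.5},
    {"slide":[-0.8,-0.6,0],"delta_rot":[0,0,0],"hand":0.5},
    {"slide":[-0.8,-0.6,0],"delta_rot":[0,0,0],"hand":0.5},
    {"slide":[-0.8,-0.6,0.1],"delta_rot":[0,0,0],"hand":0.5},
    {"slide":[-0.4,-0.4,0.3],"delta_rot":[0,0,0],"hand":0.5}
  ]
}}

```text
time_s: 16.73
eef_pos: [0.5725, 0.0062, 0.1089]
eef_rot: [0.001, 0.227, 0.974, -0.0]
wrist_force: [-0.8, 0.4, -0.3]
opening: 0.503
```

Call:
{"fn": "drive_tool", "kwargs": {
  "deltas": [
    {"slide":[0,0,0.2],"delta_rot":[0,0,0],"hand":0.5},
    {"slide":[0,0,0],"delta_rot":[0,0,0],"hand":0.5},
    {"slide":[0,0,0],"delta_rot":[0,0,0],"hand":0.5},
    {"slide":[0,0,0],"delta_rot":[0,0,0],"hand":0.5},
    {"slide":[0,0,0],"delta_rot":[0,0,0],"hand":0.5}
  ]
}}

```text
time_s: 17.35
eef_pos: [0.5709, 0.0093, 0.0991]
eef_rot: [0.0, 0.227, 0.974, 0.0]
wrist_force: [-0.1, -0.0, 0.1]
opening: 0.5
```

```bash
python3 - <<'E'
from h import *; from bench import ctrl
plan(ctrl,[.5705,.008,.031],-.459)
S=ctrl.camera("side")
cv2.imwrite("pics/g20.png",cv2.resize(S["frame"][190:310,320:440],None,fx=5,fy=5,interpolation=2)[:,:,::-1])
E
```

```text
t 17.35 pos [0.5709 0.0093 0.0991] rot units [0.0001 0.0003 0.0006] shift post-rot [-0.004 -0.027  1.361] shift now-frame [-0.003 -0.027  1.361] F [-0.1 -0.   0.1] open 0.5
```

View pics/g20.png

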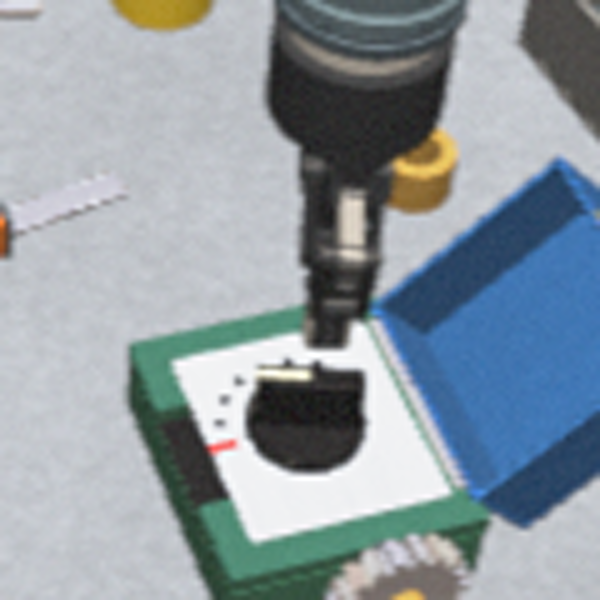

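The fingers hang over the bar at picture px (325,340), and there's no obstruction. I'll descend and pinch.

Call:
{"fn": "drive_tool", "kwargs": {
  "deltas": [
    {"slide":[0,-0.03,0.5],"delta_rot":[0,0,0],"hand":0.5},
    {"slide":[0,0,0.5],"delta_rot":[0,0,0],"hand":0.5},
    {"slide":[0,0,0.2],"delta_rot":[0,0,0],"hand":0.5},
    {"slide":[0,0,0.12],"delta_rot":[0,0,0],"hand":0.5},
    {"slide":[0,0,0],"delta_rot":[0,0,0],"hand":0.5}
  ]
}}

```text
time_s: 18.02
eef_pos: [0.5702, 0.0074, 0.0328]
eef_rot: [0.0, 0.227, 0.974, -0.0]
wrist_force: [-0.7, -0.8, 0.2]
opening: 0.502
```

Call:
{"fn": "drive_tool", "kwargs": {
  "deltas": [
    {"slide":[0,0,0],"delta_rot":[0,0,0],"hand":0.3},
    {"slide":[0,0,0],"delta_rot":[0,0,0],"hand":0},
    {"slide":[0,0,0],"delta_rot":[0,0,0],"hand":0},
    {"slide":[0,0,0],"delta_rot":[0,0,0],"hand":0},
    {"slide":[0,0,0],"delta_rot":[0,0,0],"hand":0}
  ]
}}

```text
time_s: 18.65
eef_pos: [0.5715, 0.0087, 0.0337]
eef_rot: [0.001, 0.227, 0.974, 0.001]
wrist_force: [2.8, 5.6, 1.3]
opening: 0.144
```

```bash
python3 - <<'E'
from h import *; from bench import ctrl
plan(ctrl,[.5705,.008,.031],-.459); print(ctrl.get_obs()["torque"])
S=ctrl.camera("side")
cv2.imwrite("pics/g21.png",cv2.resize(S["frame"][190:310,320:440],None,fx=5,fy=5,interpolation=2)[:,:,::-1])
E
```

```text
t 18.65 pos [0.5715 0.0087 0.0337] rot units [0.0009 0.0007 0.0002] shift post-rot [ 0.011 -0.022  0.055] shift now-frame [ 0.011 -0.022  0.055] F [2.8 5.6 1.3] open 0.144
[ 0.86794426 -0.34578837 -0.01091859]
```

View pics/g21.png

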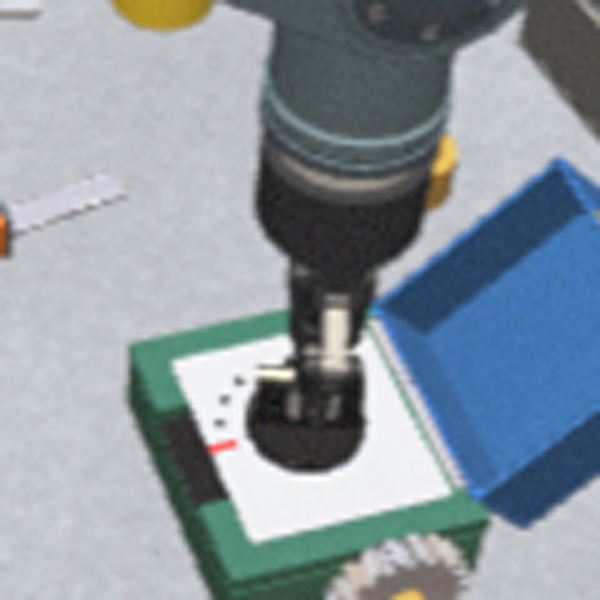

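Gripped (opening 0.144 ≈ the 14 mm bar). There is a 6 N side load from slight off-centring, which I'll relieve while turning clockwise in steps (+z of the tool).

Call:
{"fn": "drive_tool", "kwargs": {
  "deltas": [
    {"slide":[0,0.035,0],"delta_rot":[0,0,0],"hand":0},
    {"slide":[0,0,0],"delta_rot":[0,0,0.03],"hand":0},
    {"slide":[0,0,0],"delta_rot":[0,0,0.04],"hand":0},
    {"slide":[0,0,0],"delta_rot":[0,0,0.04],"hand":0},
    {"slide":[0,0,0],"delta_rot":[0,0,0],"hand":0}
  ]
}}

```text
time_s: 19.32
eef_pos: [0.5713, 0.0086, 0.0337]
eef_rot: [0.001, 0.392, 0.92, -0.0]
wrist_force: [-1.6, 0.6, 6.8]
opening: 0.144
```

```bash
python3 - <<'E'
from h import *; from bench import ctrl
plan(ctrl,[.5705,.008,.031],-1.157); print(ctrl.get_obs()["torque"])
S=ctrl.camera("side")
cv2.imwrite("pics/g22.png",cv2.resize(S["frame"][190:310,320:440],None,fx=5,fy=5,interpolation=2)[:,:,::-1])
E
```

```text
t 19.32 pos [0.5713 0.0086 0.0337] rot units [1.00e-04 4.00e-04 1.12e-01] shift post-rot [-0.005 -0.02   0.054] shift now-frame [ 0.002 -0.02   0.054] F [-1.6  0.6  6.8] open 0.144
[-0.15402163  0.53216806 -0.00411699]
```

View pics/g22.png

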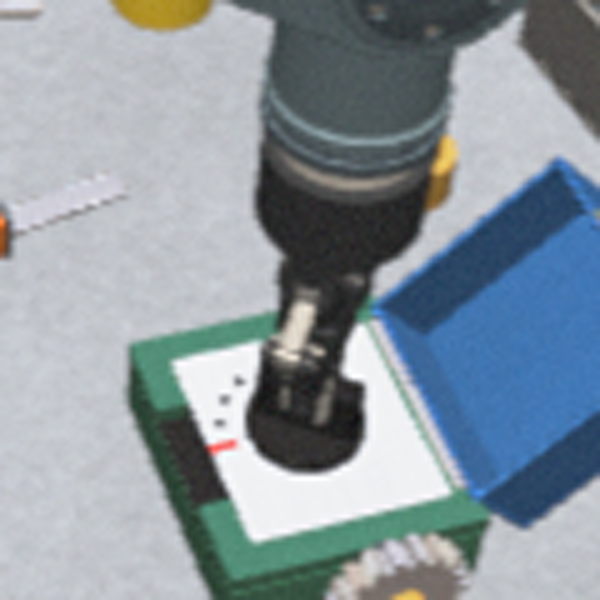

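Call:
{"fn": "drive_tool", "kwargs": {
  "deltas": [
    {"slide":[0,0,0],"delta_rot":[0,0,0.035],"hand":0},
    {"slide":[0,0,0],"delta_rot":[0,0,0.035],"hand":0},
    {"slide":[0,0,0],"delta_rot":[0,0,0.03],"hand":0},
    {"slide":[0,0,0],"delta_rot":[0,0,0.012],"hand":0},
    {"slide":[0,0,0],"delta_rot":[0,0,0],"hand":0}
  ]
}}

```text
time_s: 20.0
eef_pos: [0.571, 0.0085, 0.0337]
eef_rot: [0.0, 0.546, 0.838, -0.0]
wrist_force: [-3.7, -0.3, 7.2]
opening: 0.15
```

Call:
{"fn": "drive_tool", "kwargs": {
  "deltas": [
    {"slide":[0,0,0],"delta_rot":[0,0,0],"hand":0},
    {"slide":[0,0,0],"delta_rot":[0,0,0],"hand":0},
    {"slide":[0,0,0],"delta_rot":[0,0,0],"hand":0},
    {"slide":[0,0,0],"delta_rot":[0,0,0],"hand":0},
    {"slide":[0,0,0],"delta_rot":[0,0,0],"hand":0}
  ]
}}

```text
time_s: 20.62
eef_pos: [0.571, 0.0085, 0.0337]
eef_rot: [0.0, 0.546, 0.838, -0.0]
wrist_force: [-3.6, -0.3, 6.0]
opening: 0.143
```

```bash
python3 - <<'E'
from h import *; from bench import ctrl
plan(ctrl,[.5705,.008,.031],-1.157); print(ctrl.get_obs()["torque"])
S=ctrl.camera("side");T=ctrl.camera("top")
cv2.imwrite("pics/g23.png",cv2.resize(S["frame"][200:320,280:440],None,fx=5,fy=5,interpolation=2)[:,:,::-1])
cv2.imwrite("pics/t23.png",T["frame"][:,:,::-1])
E
```

```text
t 20.62 pos [0.571  0.0085 0.0337] rot units [-0.      0.0003  0.0004] shift post-rot [-0.005 -0.014  0.054] shift now-frame [-0.005 -0.014  0.054] F [-3.6 -0.3  6. ] open 0.143
[-1.54788511e-01  7.54600329e-01  3.46409392e-04]
```

View pics/g23.png

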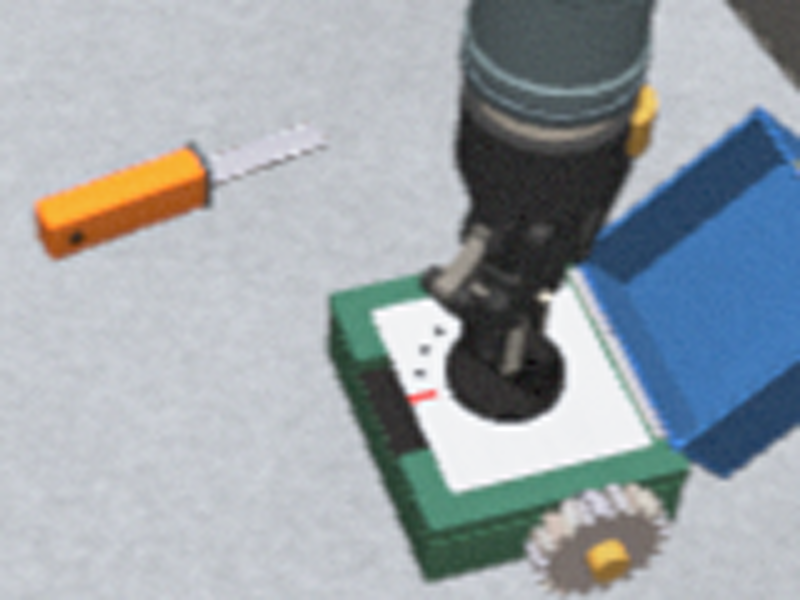

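View pics/t23.png

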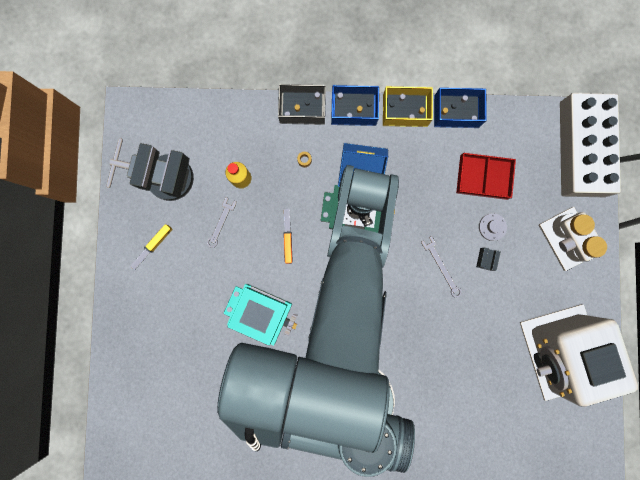

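The knob turned 40° with the gripper and the residual moment about its axis is near 0, so it sits in the third stop. The cover is fully back, the tool is flat on the bench and the bystanders are unmoved. Handing in.

```bash
python3 -c "
from bench import ctrl
print(ctrl.hand_in()); o=ctrl.get_obs(); print(o['time_s'],o['opening'],o['eef_rot'],o['wrist_force'])"
```

```text
the job is handed in; nothing more can be done
None
the job is handed in; nothing more can be done
```

The job is done and handed in at about 20.7 s, with no verdict reported. I pried the blue cover open with the orange tool's blade and laid the tool back at its original spot. I then gripped the knob, which started at the first click, and turned it 40° clockwise to the third. I was still holding it there at hand-in.

**Last checks before hand-in:**
- **Knob:** the gripper's heading was within 0.1° of the third-click heading I had worked out, and the moment about the knob's axis was about 0. The gripper hides the pointer, so I could not see it directly at the end; its position comes from the gripper's turn.
- **Grip:** the opening was 0.143, about 12 mm by the opening scale. The 22 mm tool handle also read 1 to 2 mm under its width, so this fits the 14 mm bar.
- **Cover, tool and other things:** by eye in both pictures, the cover lay fully back, the tool was flat and let go, and the other things had not moved.

**What disagreed or went wrong:**
- **Finger length:** the fingers really end about 29.5 mm above the reported TCP. My first grasp therefore closed on air above the tool handle, without moving it. I corrected for this from then on.
- **Prying force:** near 90° the blade pressed up on the cover with about 9 N until I lowered it, and the cover then fell open by itself.

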